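# Complete a layer of tea cartons and hold the sprung retaining bar at its mark

### The job

Finish the pinwheel layer on the packing board: lay the two loose cartons flat into its two empty places, each crosswise to the two already there, and let them go. Then take the sprung retaining bar by its black grip, draw it out over the cartons until its pointer is at the mark clip on the board's front edge, and finish while holding it there, for it springs back if released. All four cartons stay in their places, and the other things on the worktop are left alone.

Things in the scene. Friction and masses are not known exactly. Their poses are not given: they have to be found in the camera images.
- board: Fixed pale wood slab, 196 (x) x 260 (y) x 14 mm; z up. Origin on the worktop under the centre of the packing square: 140 mm wide inside a lip 6 mm wide, 5 mm high. The slab reaches from y = -94 to +166 mm; two rods run along y at x = -85 and +85 mm, top 24 mm up. The bar is parked at the +y end. Four cartons lie as a pinwheel, each end against the next one's side, 6 mm play each.
- slot_a (a point): A place of the layer: its centre, on the slab's top. Axes are the board's. The carton here has its long side along board y. Board x, y = -45, -25 mm; already filled by carton_a.
- slot_b (a point): A place of the layer: its centre, on the slab's top. Axes are the board's. The carton here has its long side along board x. Board x, y = 25, -45 mm; empty at the start, for either loose carton. The layer's middle stays open, 40 mm square: hold this carton at board x = 0 (25 mm along from its centre), one finger in the opening, the other beyond the lip; its other half stands beside a neighbour.
- slot_c (a point): A place of the layer: its centre, on the slab's top. Axes are the board's. The carton here has its long side along board y. Board x, y = 45, 25 mm; already filled by carton_c.
- slot_d (a point): A place of the layer: its centre, on the slab's top. Axes are the board's. The carton here has its long side along board x. Board x, y = -25, 45 mm; empty at the start, for either loose carton. The layer's middle stays open, 40 mm square: hold this carton at board x = 0 (25 mm along from its centre), one finger in the opening, the other beyond the lip; its other half stands beside a neighbour.
- carton_a: Brown cardboard carton with a paper band, 84 x 44 x 34 mm (x long, y across, z up), about 120 g; origin at the centre of its underside. Already lies in its place of the layer, loose.
- carton_c: Brown cardboard carton with a paper band, 84 x 44 x 34 mm (x long, y across, z up), about 120 g; origin at the centre of its underside. Already lies in its place of the layer, loose.
- carton_1: Brown cardboard carton with a paper band, 84 x 44 x 34 mm (x long, y across, z up), about 120 g; origin at the centre of its underside. Lies on the worktop to the right of the board, the nearer one. Carry it low over the board (underside under 0.12 m): a wall cabinet with handles hangs beyond x = 0.58 m from 0.46 m up, in the way of a raised wrist.
- carton_2: Brown cardboard carton with a paper band, 84 x 44 x 34 mm (x long, y across, z up), about 120 g; origin at the centre of its underside. Lies on the worktop to the right of the board, the farther one.
- bar (a joint): Travel of the retaining bar in m: 0 parked at the board's +y end, growing as it is drawn along the board's -y over the cartons (at most 0.17). A spring pulls it back: about 2 N at 0, 35 N/m more, some 7 N at the mark; it flies back when let go.
- bar_grip (a point): Middle of the bar's upright black grip fin, 85 mm above the worktop: 70 mm along board x, 14 mm thick along y, from 66 to 97 mm up. It stands on the bar, an aluminium bridge 186 mm along x, 22 mm along y, from 56 to 66 mm up; flat cartons (top at 48 mm) pass under it. Take the fin from above, fingers closing along board y. Axes are the board's.
- bar_pointer (a point): Tip of the small steel pointer on the bar's front leg (robot side), in line with the middle of the grip fin.
- mark (a point): The mark: a small dark steel clip on the slab's front edge, at a different place along board y each time, about midway along the packing square; it cannot be moved. The pointer's tip meets this point when the bar is at the mark.
- cup_pattern: Bystander: striped cup, 82 mm wide, 84 mm high; origin under its centre.
- garlic_a: Bystander: garlic bulb, 60 mm wide, 58 mm high; origin under its centre.
- shaker: Bystander: clear salt shaker, 35 mm wide, 90 mm high; origin under its centre.
- matchbox: Bystander: matchbox, 66 x 36 x 15 mm; origin under its centre.
- spoon_rest: Bystander: shallow grey dish, 114 mm wide, 18 mm high; origin under its centre.
There are look-alikes about, which are no part of the job. What is shaped like the carton_1 but yellow is not meant.

How it is judged:
On the way, in this order (a step that is already met when the one before it is completed fails the run):
1. both loose cartons lie flat in the two empty places, crosswise to their neighbours, and are let go (horizontal distance between carton_a and slot_a below 0.009 m and angle between the x axis of each of carton_a, carton_c and the y axis of board, either way round below 0.12 rad and angle between each of carton_a, carton_c's own z axis and vertical below 0.08 rad and z of carton_a in the frame of board between 0.01 and 0.018 m and horizontal distance between carton_c and slot_c below 0.009 m and z of carton_c in the frame of board between 0.01 and 0.018 m and (((horizontal distance between carton_1 and slot_b below 0.009 m and angle between the x axis of carton_1 and the x axis of board, either way round below 0.12 rad and angle between carton_1's own z axis and vertical below 0.08 rad and z of carton_1 in the frame of board between 0.01 and 0.018 m) and (horizontal distance between carton_2 and slot_d below 0.009 m and angle between the x axis of carton_2 and the x axis of board, either way round below 0.12 rad and angle between carton_2's own z axis and vertical below 0.08 rad and z of carton_2 in the frame of board between 0.01 and 0.018 m)) or ((horizontal distance between carton_1 and slot_d below 0.009 m and angle between the x axis of carton_1 and the x axis of board, either way round below 0.12 rad and angle between carton_1's own z axis and vertical below 0.08 rad and z of carton_1 in the frame of board between 0.01 and 0.018 m) and (horizontal distance between carton_2 and slot_b below 0.009 m and angle between the x axis of carton_2 and the x axis of board, either way round below 0.12 rad and angle between carton_2's own z axis and vertical below 0.08 rad and z of carton_2 in the frame of board between 0.01 and 0.018 m))) and contact force between the fingers and carton_1 below 0.3 N and contact force between the fingers and carton_2 below 0.3 N), for 0.2 s.
2. the bar is drawn out to the mark by the gripper (distance between bar_pointer and mark below 0.006 m and contact force between the fingers and bar above 1 N), for 0.2 s.
At the end, for the whole second after the job is handed in: All four cartons lie flat within 9 mm and 0.12 rad of their places (tilt under 0.08 rad), not touched by the gripper; the gripper holds the bar still (over 1 N, under 10 mm/s), its pointer within 6 mm of the mark, and no carton props the bar (under 0.5 N) (all of step 1 and all of step 2 and velocity of joint bar between -0.01 and 0.01 m/s and contact force between bar and carton_1 below 0.5 N and contact force between bar and carton_2 below 0.5 N and contact force between bar and carton_a below 0.5 N and contact force between bar and carton_c below 0.5 N); the arm keeps its last pose, push and grip.
It fails at once if a bystander is moved more than 25 mm (distance of any of cup_pattern, garlic_a, shaker, matchbox, spoon_rest from where it was at the start of the episode above 0.025 m).
It also fails if it takes over 72 s, if anything falls off the work surface, if the arm or the gripper's body presses on something with over 40 N, if the wrist force passes 120 N, or if a joint passes its speed limit or range.

### The arm

A 6-joint arm with a two-finger parallel gripper is mounted at the origin on a cart in front of the work surface, level with it; the furniture and walls round the work are solid. World frame = base frame: x ahead of the robot, y to its left, z up, the work surface at z = 0. Lengths are in m, angles in rad, forces in N, time in s.
With the tool pointing down it reaches from about 0.225 to 0.875 m from the base axis. Payload 3.4 kg.
Tool frame: the origin (TCP) lies at the very end of the fingers, on their centre line; the grasp point (between the pads) lies behind it (manip.grasp_offset is the z of the grasp point in the tool frame, in m); z points along the fingers, y is the line along which they close (so a half turn about z gives the same grasp; the last joint's range is limited). The gripper opens to 85 mm and grips with 20 to 120 N. Pads are 22 mm wide; open, the fingers measure 114 mm over their backs; the gripper's body (76 mm by 85 mm) begins 54 mm behind the grasp point. The pads swing forward as they close: fully open they stand 13 mm farther back than shut.
Start: joints at [-1.388, 0.276, 1.505, -0, 1.361, -0.121], TCP at [0.172, -0.549, 0.208] pointing down, gripper open.
Joint ranges: [-2.89, 2.89], [-0.75, 2.08], [0.22, 2.7], [-1.18, 4.32], [0.11, 2.71], [-2.7, 2.7]. Speed limits (rad/s): [2.57, 2.57, 3.14, 3.14, 3.14, 3.14].

### API

Orientations are given as a unit quaternion [w, x, y, z].
In Python, from rig import manip gives the robot as it stands.
- The arm moves only by the shell command python3 -m pendant 'ROWS' [FORCE]. ROWS is JSON, a list of rows, each an object of numbers: "dx", "dy", "dz": the shift along the tool's x, y, z in m; "rx", "ry", "rz": the turn, a rotation vector about the tool's x, y, z in degrees; "hand": the finger opening in m, from 0 to 0.0854. In form: [{"dx": .., "dy": .., "dz": .., "rx": .., "ry": .., "rz": .., "hand": ..}, ...]. A call has 1 to 12 rows; each row shifts and turns the commanded pose from where the row before left it, along the tool's axes as they then stand; what a row does not reach is not made up. A row lasts 1/12 s, in which the tool goes at most 41.7 mm and 7.16 degrees, less where a joint would pass 70% of its speed; a pose out of reach is approached as far as the arm can. A call is refused whole if a number of a shift passes 0.0417 or a number of a turn 7.16, either way. A call with a gripper value outside its range is refused whole. The fingers move at their own pace and stop on an object; FORCE is the grip in N (left out, the last holds). Time passes only in rows, so rows that do not move let the fingers close. It gives the time, the measured TCP pose, the force, the opening and the grip force at its end, in the units of the state.
- manip.get_state(): the state, without advancing time (a new reading comes with each control period).
- manip.get_image(name): name is "side" or "top" or "wrist"; returns a dict with "frame" (480x640x3 uint8, red, green, blue), "fx", "fy", "cx", "cy" (pixels), "position" and "attitude" of the camera in the world; the wrist camera has in their place "mount" (4x4, takes a point from camera to tool coordinates, whose origin is the TCP and whose axes are the flange's). Camera axes: x right, y up, looking along -z (the intrinsics and any distortion apply to the point x, -y, -z); pixel columns grow to the right and rows downward; lengths in m; the calibration is good to about 2 mm. A picture is of the moment at which its call begins: read the wrist's pose just before it. There is no depth.
- manip.sign_off(): hands the job in; it is judged then, once.
The state is a dict: "clock": time; "qpos": joint angles; "qd": joint speeds; "effort": joint torques, N m; "position": TCP position; "ee_rot": TCP orientation; "contact_force": force on the tool from outside, world axes, zero at the start; "moment": the same for the moment, N m; "width": finger opening in m; "gripper_force": force on a finger pad.
Only numpy, scipy, OpenCV 4.12 (cv2) and the standard library are available. Lean on these libraries where they do the work, as an engineer would, in place of code of your own. Each camera call takes 0.05 s, during which the arm holds its last target. There are 200 camera calls.

## Working session

There is one attempt and no reset: what is moved stays moved. The work goes in short steps, Python scripts to look and compute and a shell command to move; the robot and the scene stay as the last step left them, time stands still between calls to the robot, and variables do not carry over. Pictures are saved under pics/ and viewed, at most 10 in all, crops included, and the job is handed in when it is done.

```bash
mkdir -p pics; ls
python3 - <<'E'
from rig import manip
import cv2,numpy as np,pickle
s=manip.get_state();print(s);print(manip.grasp_offset)
for n in["top","side"]:
    d=manip.get_image(n);cv2.imwrite(f"pics/{n}0.png",d["frame"][:,:,::-1]);pickle.dump(d,open(f"{n}0.pkl","wb"))
    print(n,{k:v for k,v in d.items() if k!="frame"})
E
```

```text
pics
{'clock': 0.0, 'qpos': array([-1.38799447e+00,  2.76578829e-01,  1.50610867e+00, -3.80340887e-06,
        1.36068781e+00, -1.20988696e-01]), 'qd': array([-5.20308896e-05, -3.44365911e-04, -5.84492700e-04,  2.02408885e-04,
        1.40269947e-05, -1.85613396e-03]), 'effort': array([ 4.65169542e-04, -4.16765249e+01, -2.45801729e+01,  7.33752336e-05,
        1.08628583e-02,  1.00577125e-06]), 'position': array([ 0.17190319, -0.54812098,  0.20715871]), 'ee_rot': array([-8.90842167e-04,  9.88485623e-01,  1.51312190e-01, -2.94020708e-05]), 'contact_force': array([-0.27811247, -0.54492229,  1.03103918]), 'moment': array([-0.01317458, -0.05320548,  0.02296711]), 'gripper_force': 0.0, 'width': 0.08513241047544257}
-0.0187
top {'fx': 606.6557910849972, 'fy': 606.6557910849972, 'cx': 318.4611643903603, 'cy': 243.5853720598103, 'position': array([-0.42678006, -0.08990652,  1.49777564]), 'attitude': array([ 0.70029752,  0.22130602, -0.19778077, -0.64922246])}
side {'fx': 468.41064605429887, 'fy': 468.41064605429887, 'cx': 320.4725800220655, 'cy': 240.47391872053245, 'position': array([ 0.14964288, -1.04480128,  0.59020706]), 'attitude': array([ 0.83565233,  0.52259355, -0.09143262, -0.14220142])}
```

View pics/top0.png

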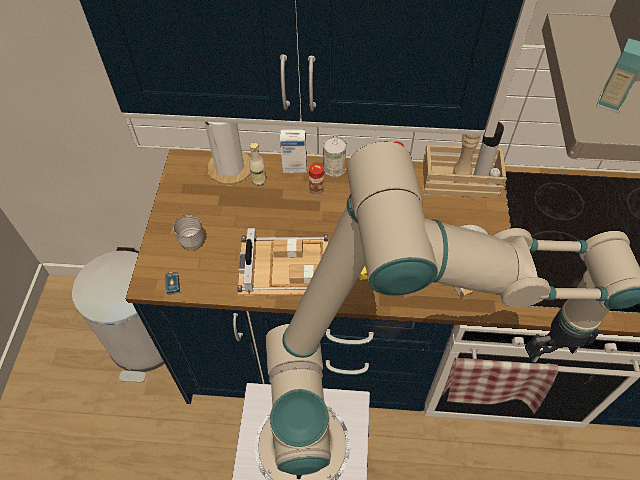

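View pics/side0.png

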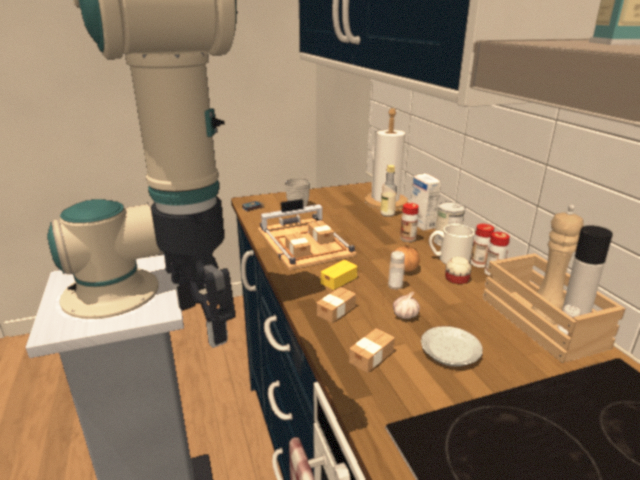

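The top view shows the board at about (283,262), with the bar at its left end (248,262); the arm hides the loose cartons. The side view shows the loose cartons at (336,303) and (373,349), the yellow decoy at (339,275) and the board around (305,245).

```bash
cat > h.py <<'E'
import numpy as np,cv2,pickle
from scipy.spatial.transform import Rotation as R
from rig import manip
def rot(q): return R.from_quat(np.roll(q,-1)).as_matrix()
def grab(name,save):
    s=manip.get_state(); d=manip.get_image(name); d=dict(d)
    if "mount" in d:
        T=np.eye(4);T[:3,:3]=rot(s["ee_rot"]);T[:3,3]=s["position"];T=T@np.array(d["mount"]);d["Rm"]=T[:3,:3];d["position"]=T[:3,3]
    pickle.dump(d,open(f"{save}.pkl","wb"));cv2.imwrite(f"pics/{save}.png",d["frame"][:,:,::-1]);return d
def load(n): return pickle.load(open(f"{n}.pkl","rb"))
def cam(d): return (d["Rm"] if "Rm" in d else rot(d["attitude"])),np.array(d["position"])
def ray(d,u,v):
    M,p=cam(d); r=M@np.array([(u-d["cx"])/d["fx"],-(v-d["cy"])/d["fy"],-1]); return p,r
def onz(d,u,v,z):
    p,r=ray(d,u,v); return p+r*(z-p[2])/r[2]
def proj(d,P):
    M,p=cam(d); c=M.T@(np.array(P)-p); return np.array([d["cx"]+d["fx"]*c[0]/-c[2], d["cy"]-d["fy"]*c[1]/-c[2]])
E
python3 - <<'E'
from h import *
d=load("side0")
for n,u,v,z in[("c1",336,300,.034),("c2",373,345,.034),("board",305,245,.014),("yel",339,272,.03),("garlic",405,307,.02),("dish",451,346,.01),("shaker",396,270,.05)]: print(n,onz(d,u,v,z).round(3))
d=load("top0")
for n,u,v,z in[("boardlipUL",254,236,.014),("bar",248,262,.085),("mid",283,262,.014)]: print(n,onz(d,u,v,z).round(3))
w=grab("wrist","w0");print({k:np.round(v,4) for k,v in w.items() if k!="frame"})
E
```

```text
c1 [ 0.467 -0.254  0.034]
c2 [ 0.477 -0.418  0.034]
board [0.497 0.059 0.014]
yel [ 0.52  -0.137  0.03 ]
garlic [ 0.606 -0.308  0.02 ]
dish [ 0.633 -0.444  0.01 ]
shaker [ 0.637 -0.204  0.05 ]
boardlipUL [0.603 0.201 0.014]
bar [0.465 0.191 0.085]
mid [0.517 0.104 0.014]
{'fx': np.float64(413.1626), 'fy': np.float64(413.1626), 'cx': np.float64(315.8193), 'cy': np.float64(245.2238), 'mount': array([[ 3.000e-04,  9.502e-01,  3.117e-01,  7.960e-02],
       [ 1.000e+00, -2.000e-04, -4.000e-04,  3.000e-04],
       [-3.000e-04,  3.117e-01, -9.502e-01, -1.659e-01],
       [ 0.000e+00,  0.000e+00,  0.000e+00,  1.000e+00]]), 'Rm': array([[ 0.2995,  0.9065,  0.2976],
       [-0.9541,  0.285 ,  0.092 ],
       [-0.0014, -0.3115,  0.9502]]), 'position': array([ 0.248 , -0.5249,  0.3731])}
```

```bash
python3 -m pendant '[{"dx":0.033,"dy":-0.0125},{"dx":0.033,"dy":-0.0125},{"dx":0.033,"dy":-0.0125},{"dx":0.033,"dy":-0.0125},{"dx":0.033,"dy":-0.0125},{"dx":0.033,"dy":-0.0125},{"dx":0.033,"dy":-0.0125},{"dx":0.033,"dy":-0.0125},{"dx":0.033,"dy":-0.0125},{"dx":0.033,"dy":-0.0125},{},{}]' 40
python3 - <<'E'
from h import *
print(manip.get_state()); grab("wrist","w1")
E
```

```text
{'clock': 0.15, 'qpos': array([-1.38799699e+00,  2.76450946e-01,  1.50586000e+00,  7.64170406e-06,
        1.36070512e+00, -1.20995674e-01]), 'qd': array([ 0.00022029, -0.00189579, -0.00423051, -0.000346  , -0.00067191,
       -0.00027816]), 'effort': array([ 1.93566782e-03, -4.17142689e+01, -2.46032077e+01, -5.82910957e-05,
        7.56268128e-03, -2.61027978e-06]), 'position': array([ 0.17192742, -0.54823607,  0.20733071]), 'ee_rot': array([-7.11482226e-04,  9.88485609e-01,  1.51313232e-01, -1.82550495e-05]), 'contact_force': array([ 0.38549064, -0.21691342, -0.93642523]), 'moment': array([-0.04482673,  0.00418718, -0.02064669]), 'gripper_force': 0.0, 'width': 0.08525906764747447}invalid input
```

View pics/w1.png

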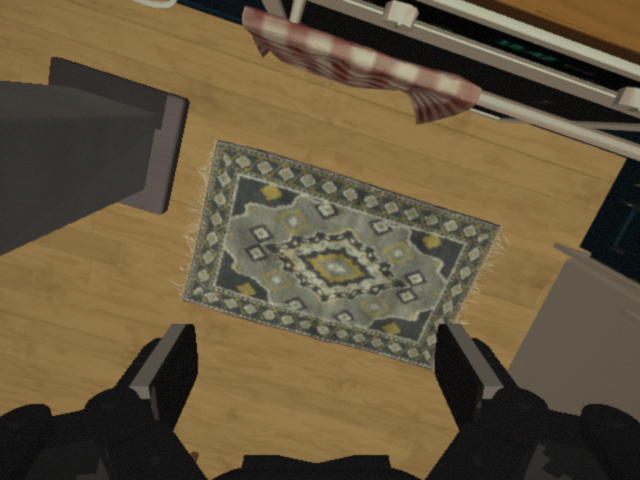

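The move was refused, probably because of the empty rows, so this picture shows only the floor rug. I'll resend it with explicit zeros.

```bash
python3 -m pendant '[{"dx":0.033,"dy":-0.0125},{"dx":0.033,"dy":-0.0125},{"dx":0.033,"dy":-0.0125},{"dx":0.033,"dy":-0.0125},{"dx":0.033,"dy":-0.0125},{"dx":0.033,"dy":-0.0125},{"dx":0.033,"dy":-0.0125},{"dx":0.033,"dy":-0.0125},{"dx":0.033,"dy":-0.0125},{"dx":0.033,"dy":-0.0125},{"dx":0},{"dx":0}]' 40
python3 - <<'E'
from h import *
s=manip.get_state();print(s['position'],s['ee_rot'],s['qpos']); grab("wrist","w2")
E
```

```text
[ 0.17195527 -0.54835771  0.20748083] [-5.44418529e-04  9.88485043e-01  1.51317622e-01 -2.54385904e-05] [-1.38797099e+00  2.76363736e-01  1.50560819e+00 -1.75731755e-05
  1.36071062e+00 -1.20973247e-01]invalid input
```

View pics/w2.png

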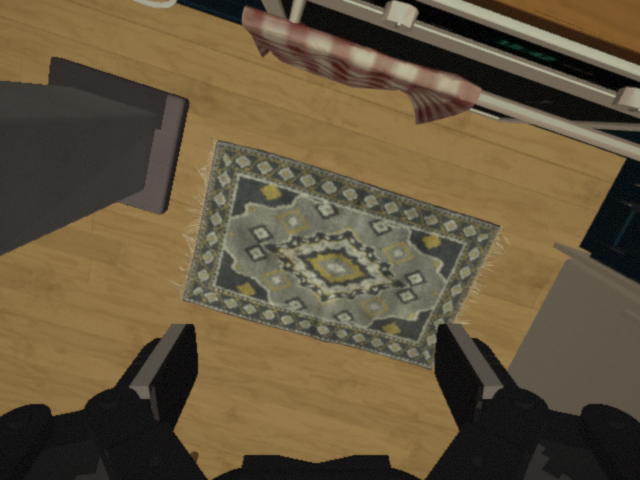

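The picture is the same as before, because the rows were refused again. I'll fill in every field.

```bash
python3 -m pendant '[{"dx":0.033,"dy":-0.0125,"dz":0,"rx":0,"ry":0,"rz":0,"hand":0.085},{"dx":0.033,"dy":-0.0125,"dz":0,"rx":0,"ry":0,"rz":0,"hand":0.085}]' 40 || python3 -m pendant --help
```

```text
clock: 0.42
position: [0.227, -0.5056, 0.2076]
ee_rot: [-0.0, 0.989, 0.149, -0.0]
contact_force: [1.0, -0.3, -0.9]
width: 0.0851
gripper_force: 0.0
```

```bash
python3 -m pendant '[{"dx":0.033,"dy":-0.0125,"dz":0,"rx":0,"ry":0,"rz":0,"hand":0.085},{"dx":0.033,"dy":-0.0125,"dz":0,"rx":0,"ry":0,"rz":0,"hand":0.085},{"dx":0.033,"dy":-0.0125,"dz":0,"rx":0,"ry":0,"rz":0,"hand":0.085},{"dx":0.033,"dy":-0.0125,"dz":0,"rx":0,"ry":0,"rz":0,"hand":0.085},{"dx":0.033,"dy":-0.0125,"dz":0,"rx":0,"ry":0,"rz":0,"hand":0.085},{"dx":0.033,"dy":-0.0125,"dz":0,"rx":0,"ry":0,"rz":0,"hand":0.085},{"dx":0.033,"dy":-0.0125,"dz":0,"rx":0,"ry":0,"rz":0,"hand":0.085},{"dx":0.033,"dy":-0.0125,"dz":0,"rx":0,"ry":0,"rz":0,"hand":0.085},{"dx":0,"dy":0,"dz":0,"rx":0,"ry":0,"rz":0,"hand":0.085},{"dx":0,"dy":0,"dz":0,"rx":0,"ry":0,"rz":0,"hand":0.085},{"dx":0,"dy":0,"dz":0,"rx":0,"ry":0,"rz":0,"hand":0.085}]' 40
python3 - <<'E'
from h import *
s=manip.get_state();print(s['position'],s['ee_rot'],s['qpos'],s['qd']); grab("wrist","w3");grab("top","t3")
E
```

```text
clock: 1.33
position: [0.4492, -0.3308, 0.2078]
ee_rot: [0.0, 0.988, 0.152, -0.0]
contact_force: [0.3, 0.3, 0.2]
width: 0.085
gripper_force: 0.0
[ 0.4491927  -0.33075208  0.20781591] [ 1.05922830e-04  9.88422574e-01  1.51725272e-01 -4.96164484e-04] [-7.58786083e-01  2.50487701e-01  1.54129353e+00 -9.36638785e-04
  1.35025230e+00  5.07588265e-01] [-0.02660661 -0.00407088  0.00284583 -0.00130393 -0.00029643  0.00190822]
```

View pics/w3.png

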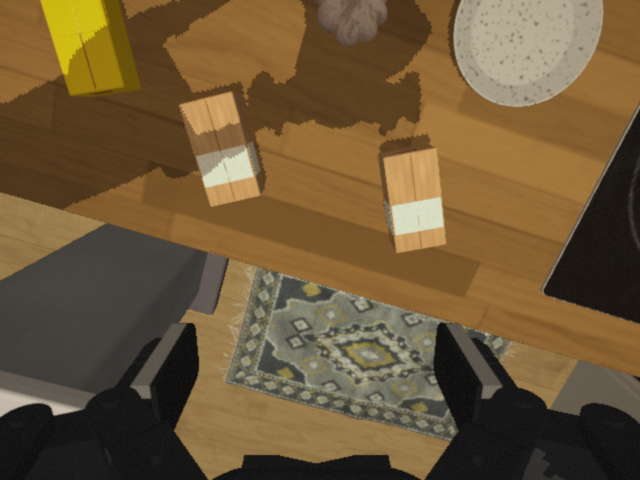

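w3 shows both loose cartons: the left one at about (221,150) and the right one at (414,200), both long-axis up the image. The yellow decoy is at the upper left, with the garlic and the dish at the top. I'll enlarge the cartons to read their corners.

Run:
```python
from h import *
f=load("w3")["frame"][:,:,::-1]
a=cv2.resize(f[80:220,170:270],None,fx=4,fy=4,interpolation=cv2.INTER_CUBIC)
b=cv2.resize(f[125:265,365:465],None,fx=4,fy=4,interpolation=cv2.INTER_CUBIC)
cv2.imwrite("pics/crop1.png",np.hstack([a,b]))
```

```text
(no output)
```

View pics/crop1.png

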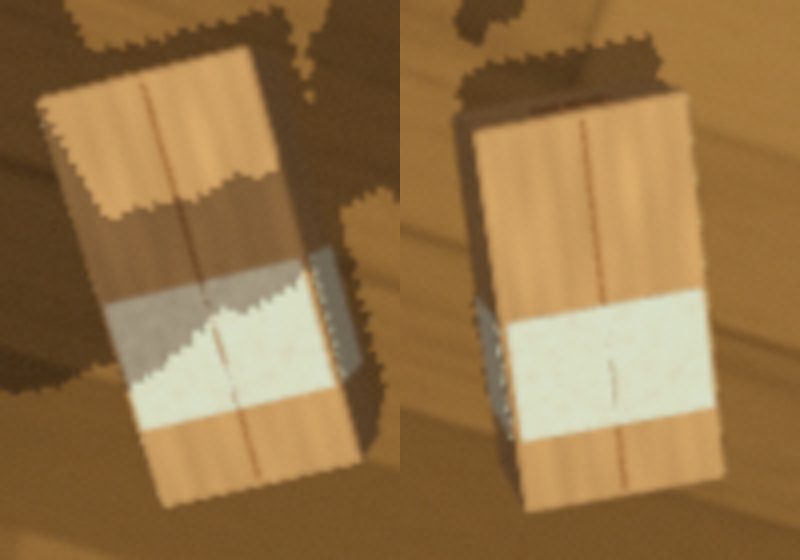

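The left carton's top corners are at (179.5,105), (232.5,92), (260,195.5) and (211.5,207). The right carton's are at (383,157.5), (437,148), (446,244) and (396,253).

Run:
```python
from h import *
d=load("w3")
for n,c in[("L",[(179.5,105),(232.5,91.8),(260,195.5),(211.5,206.8)]),("R",[(383.3,157.5),(436.8,148.3),(445.8,243.8),(396.3,253)])]:
    P=np.array([onz(d,u,v,.034) for u,v in c])[:,:2]
    e=(P[0]+P[1]-P[2]-P[3])/2
    print(n,P.round(3).tolist(),P.mean(0).round(4),"yaw long deg",np.degrees(np.arctan2(e[1],e[0])).round(1),"L",np.linalg.norm(e).round(4),"W",np.linalg.norm(P[0]-P[1]).round(4),np.linalg.norm(P[3]-P[2]).round(4))
M,p=cam(d);print("toolx yaw",np.degrees(np.arctan2(*rot(manip.get_state()['ee_rot'])[[1,0],0])))
```

```text
L [[0.497, -0.205], [0.518, -0.242], [0.446, -0.283], [0.425, -0.247]] [ 0.4716 -0.2444] yaw long deg 30.1 L 0.083 W 0.043 0.0422
R [[0.506, -0.37], [0.526, -0.409], [0.454, -0.448], [0.433, -0.41]] [ 0.4799 -0.4092] yaw long deg 28.2 L 0.0827 W 0.0432 0.0431
toolx yaw 17.336130645744102
```

```bash
python3 -m pendant '[{"dx":0.0145,"dy":-0.0363,"dz":0,"rx":0,"ry":0,"rz":0,"hand":0.085},{"dx":0.0145,"dy":-0.0363,"dz":0,"rx":0,"ry":0,"rz":0,"hand":0.085},{"dx":0.0145,"dy":-0.0363,"dz":0,"rx":0,"ry":0,"rz":0,"hand":0.085},{"dx":0.0145,"dy":-0.0363,"dz":0,"rx":0,"ry":0,"rz":0,"hand":0.085},{"dx":0.0145,"dy":-0.0363,"dz":0,"rx":0,"ry":0,"rz":0,"hand":0.085},{"dx":0.0145,"dy":-0.0363,"dz":0,"rx":0,"ry":0,"rz":0,"hand":0.085},{"dx":0.0145,"dy":-0.0363,"dz":0,"rx":0,"ry":0,"rz":0,"hand":0.085},{"dx":0.0145,"dy":-0.0363,"dz":0,"rx":0,"ry":0,"rz":0,"hand":0.085},{"dx":0.0145,"dy":-0.0363,"dz":0,"rx":0,"ry":0,"rz":0,"hand":0.085},{"dx":0.0145,"dy":-0.0363,"dz":0,"rx":0,"ry":0,"rz":0,"hand":0.085},{"dx":0,"dy":0,"dz":0,"rx":0,"ry":0,"rz":0,"hand":0.085},{"dx":0,"dy":0,"dz":0,"rx":0,"ry":0,"rz":0,"hand":0.085}]' 40
python3 - <<'E'
from h import *
s=manip.get_state();print(s['position'],s['qpos']); d=grab("wrist","w4")
cv2.imwrite("pics/w4b.png",cv2.resize(d["frame"][:,:,::-1][:430],(800,538),interpolation=cv2.INTER_CUBIC))
E
```

```text
clock: 2.43
position: [0.4791, 0.0596, 0.2081]
ee_rot: [0.0, 0.988, 0.153, 0.0]
contact_force: [0.8, 0.1, -0.4]
width: 0.0853
gripper_force: 0.0
[0.47907804 0.05963758 0.20806981] [-1.99671318e-02  1.36249784e-01  1.68987036e+00 -5.57372458e-04
  1.31530106e+00  1.24470126e+00]
```

View pics/w4b.png

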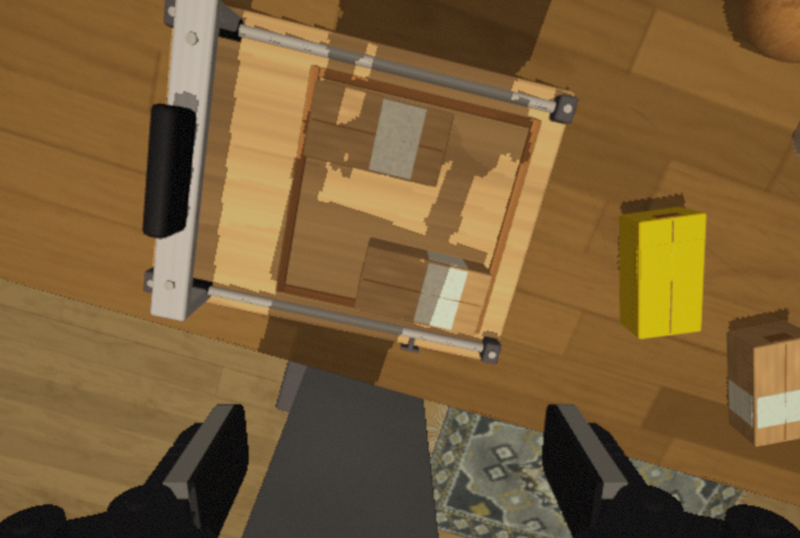

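w4 shows the whole board, with the yellow decoy to its right. At 1.25x scale the lip's outer corners are near (313,66), (540,120), (482,332) and (278,290). The bar is at the left, its grip at (170,170), and the mark clip is at (409,345). I'll take one enlargement for accuracy.

Run:
```python
from h import *
f=load("w4")["frame"][:,:,::-1]
c=cv2.resize(f[30:300,195:475],None,fx=2.2,fy=2.2,interpolation=cv2.INTER_CUBIC)
c=cv2.convertScaleAbs(c,alpha=1.5,beta=10)
cv2.imwrite("pics/crop2.png",c)
```

```text
(no output)
```

View pics/crop2.png

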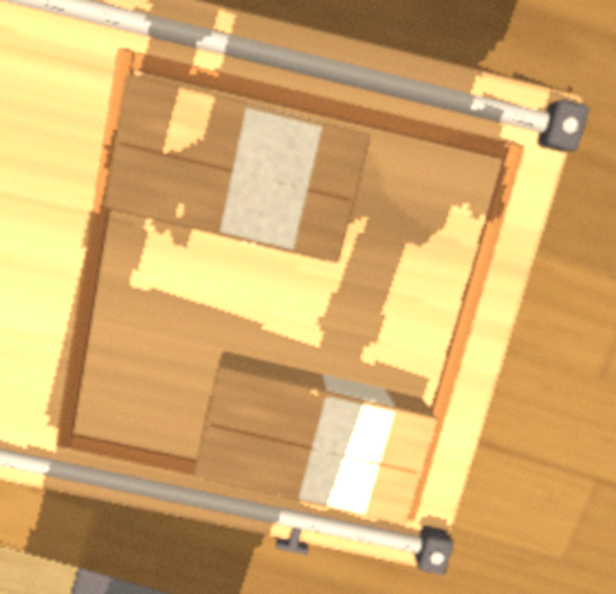

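Reading crop2:
- Lip outer corners: (120,50), (522,145) and (62,447).
- Right lip edge: runs to (418,517).
- Slab -y edge: from (563,175) to (452,525).
- Rod-end screws: (570,125) and (437,558).
- Mark clip: (292,542).
- Carton C top face: (125,68), (370,133), (337,262), (105,208).

Run:
```python
from h import *
d=load("w4")
W=lambda u,v,z: onz(d,u/2.2+195,v/2.2+30,z)[:2]
A=np.array([[.076,.076],[.076,-.076],[-.076,.076]]);P=np.array([W(120,50,.019),W(522,145,.019),W(62,447,.019)])
print(P.round(4).tolist(),np.linalg.norm(P[0]-P[1]),np.linalg.norm(P[0]-P[2]))
a0=A.mean(0);p0=P.mean(0);U,S,V=np.linalg.svd((A-a0).T@(P-p0));Rm=V.T@U.T;t=p0-Rm@a0
print("det",np.linalg.det(Rm),"yaw",np.degrees(np.arctan2(Rm[1,0],Rm[0,0])),"org",t)
print("res mm",((A@Rm.T+t-P)*1000).round(1).tolist())
B=lambda p:((p-t)@Rm*1000).round(1)
print("right lip low",B(W(418,517,.019)),"slab edge",B(W(563,175,.014)),B(W(452,525,.014)))
print("screws",B(W(570,125,.027)),B(W(437,558,.027)))
print("mark z.014",B(W(292,542,.014)),"z.02",B(W(292,542,.02)))
C=np.array([W(*q,.048) for q in[(125,68),(370,133),(337,262),(105,208)]]);print("C",B(C),B(C.mean(0)))
print("grip top", B(onz(d,172/1.25,104/1.25,.097)[:2]),B(onz(d,165/1.25,235/1.25,.097)[:2]))
np.savez("board.npz",R=Rm,t=t)
```

```text
[[0.5799, 0.1455], [0.5937, -0.0034], [0.43, 0.1305]] 0.149558255357115 0.1507311225588219
det 1.0000000000000004 yaw 5.601050694389572 org [0.51178872 0.06317385]
res mm [[0.1, 0.7], [1.2, -1.6], [-1.2, 0.9]]
right lip low [-74.3 -74.7] slab edge [ 68.4 -93.8] [-76.5 -91. ]
screws [ 84.3 -87. ] [-87.6 -85. ]
mark z.014 [-98.2 -26.2] z.02 [-95.8 -25.5]
C [[ 68.3  68. ]
 [ 65.6 -15.8]
 [ 22.  -14.8]
 [ 23.2  67.6]] [44.8 26.3]
grip top [ 37.4 127.9] [-29.7 126.6]
```

```bash
cat >> h.py <<'E'
YAW=5.2;ORG=np.array([.5118,.0635])
def b2w(x,y):
    c,s=np.cos(np.radians(YAW)),np.sin(np.radians(YAW)); return ORG+np.array([c*x-s*y,s*x+c*y])
def w2b(p):
    c,s=np.cos(np.radians(YAW)),np.sin(np.radians(YAW)); q=np.array(p[:2])-ORG; return np.array([c*q[0]+s*q[1],-s*q[0]+c*q[1]])
def go(x,y,z,yaw):
    s=manip.get_state();M=rot(s["ee_rot"]);d=M.T@(np.array([x,y,z])-s["position"])
    psi=np.degrees(np.arctan2(M[1,0],M[0,0]));print("at",s["position"].round(4),"yaw",round(psi,2),"tilt",np.degrees(np.arccos(-M[2,2])).round(2),"w",round(s["width"],4),"F",s["contact_force"].round(1),"t",round(s["clock"],2))
    print("shift mm",(d*1000).round(1),"rz",round(psi-yaw,2))
E
python3 -c "
from h import *
go(.4500,-.2569,.2081,30.1)"
```

```text
at [0.4791 0.0584 0.208 ] yaw 17.43 tilt 0.07 w 0.0854 F [ 0.  -0.5  0.1] t 2.48
shift mm [-122.2  292.1    0.3] rz -12.67
```

```bash
python3 -m pendant '[{"dx":-0.0153,"dy":0.0365,"dz":0,"rx":0,"ry":0,"rz":0,"hand":0.085},{"dx":-0.0153,"dy":0.0365,"dz":0,"rx":0,"ry":0,"rz":0,"hand":0.085},{"dx":-0.0153,"dy":0.0365,"dz":0,"rx":0,"ry":0,"rz":0,"hand":0.085},{"dx":-0.0153,"dy":0.0365,"dz":0,"rx":0,"ry":0,"rz":0,"hand":0.085},{"dx":-0.0153,"dy":0.0365,"dz":0,"rx":0,"ry":0,"rz":0,"hand":0.085},{"dx":-0.0153,"dy":0.0365,"dz":0,"rx":0,"ry":0,"rz":0,"hand":0.085},{"dx":-0.0153,"dy":0.0365,"dz":0,"rx":0,"ry":0,"rz":0,"hand":0.085},{"dx":-0.0153,"dy":0.0365,"dz":0,"rx":0,"ry":0,"rz":0,"hand":0.085},{"dx":0,"dy":0,"dz":0.04,"rx":0,"ry":0,"rz":-6.35,"hand":0.085},{"dx":0,"dy":0,"dz":0.04,"rx":0,"ry":0,"rz":-6.35,"hand":0.085},{"dx":0,"dy":0,"dz":0.03,"rx":0,"ry":0,"rz":0,"hand":0.085},{"dx":0,"dy":0,"dz":0,"rx":0,"ry":0,"rz":0,"hand":0.085}]' 40; python3 -c "
from h import *
go(.4500,-.2569,.009,30.1)"
```

```text
clock: 3.48
position: [0.4438, -0.2557, 0.0924]
ee_rot: [-0.005, 0.966, 0.257, -0.004]
contact_force: [-0.9, -0.0, -0.5]
width: 0.0848
gripper_force: 0.0
at [ 0.4438 -0.2557  0.0924] yaw 29.83 tilt 0.75 w 0.0848 F [-0.9 -0.  -0.5] t 3.48
shift mm [ 5.2  5.1 83.3] rz -0.27
```

```bash
python3 -m pendant '[{"dx":0,"dy":0,"dz":0,"rx":0,"ry":0,"rz":0,"hand":0.085},{"dx":0,"dy":0,"dz":0.02,"rx":0,"ry":0,"rz":0,"hand":0.085},{"dx":0,"dy":0,"dz":0.02,"rx":0,"ry":0,"rz":0,"hand":0.085},{"dx":0,"dy":0,"dz":0,"rx":0,"ry":0,"rz":0,"hand":0.085},{"dx":0,"dy":0,"dz":0,"rx":0,"ry":0,"rz":0,"hand":0.085}]' 40; python3 -c "
from h import *
go(.4500,-.2569,.009,30.1)"
```

```text
clock: 3.9
position: [0.4504, -0.2574, 0.0597]
ee_rot: [0.001, 0.966, 0.259, 0.001]
contact_force: [0.1, 0.2, 0.3]
width: 0.0849
gripper_force: 0.0
at [ 0.4504 -0.2574  0.0597] yaw 30.06 tilt 0.12 w 0.0849 F [0.1 0.2 0.3] t 3.9
shift mm [-0.1 -0.7 50.7] rz -0.04
```

```bash
python3 -m pendant '[{"dx":0,"dy":0,"dz":0.02,"rx":0,"ry":0,"rz":0,"hand":0.085},{"dx":0,"dy":0,"dz":0.02,"rx":0,"ry":0,"rz":0,"hand":0.085},{"dx":0,"dy":0,"dz":0.011,"rx":0,"ry":0,"rz":0,"hand":0.085},{"dx":0,"dy":0,"dz":0,"rx":0,"ry":0,"rz":0,"hand":0.085},{"dx":0,"dy":0,"dz":0,"rx":0,"ry":0,"rz":0,"hand":0.055},{"dx":0,"dy":0,"dz":0,"rx":0,"ry":0,"rz":0,"hand":0.04},{"dx":0,"dy":0,"dz":0,"rx":0,"ry":0,"rz":0,"hand":0.03},{"dx":0,"dy":0,"dz":0,"rx":0,"ry":0,"rz":0,"hand":0.03},{"dx":0,"dy":0,"dz":0,"rx":0,"ry":0,"rz":0,"hand":0.03},{"dx":0,"dy":0,"dz":0,"rx":0,"ry":0,"rz":0,"hand":0.03}]' 40; python3 -c "
from h import *
go(*b2w(0,-.045),.11,YAW)"
```

```text
clock: 4.73
position: [0.451, -0.2567, 0.0102]
ee_rot: [0.001, 0.966, 0.26, 0.001]
contact_force: [-2.0, 2.3, 17.3]
width: 0.0303
gripper_force: 8.7
at [ 0.451  -0.2567  0.0102] yaw 30.1 tilt 0.19 w 0.0303 F [-2.   2.3 17.3] t 4.73
shift mm [ 194.4 -205.4 -100.1] rz 24.9
```

Run:
```python
from h import *
d=grab("wrist","w5")
e=grab("side","s5")
f=np.hstack([cv2.resize(d["frame"][100:480,100:540],(440,380)),cv2.resize(e["frame"][220:390,220:440],(360,278))[:278,:] if 0 else cv2.copyMakeBorder(cv2.resize(e["frame"][220:390,220:440],(360,278)),0,102,0,0,cv2.BORDER_CONSTANT)])
cv2.imwrite("pics/c5.png",f[:,:,::-1])
```

```text
(no output)
```

View pics/c5.png

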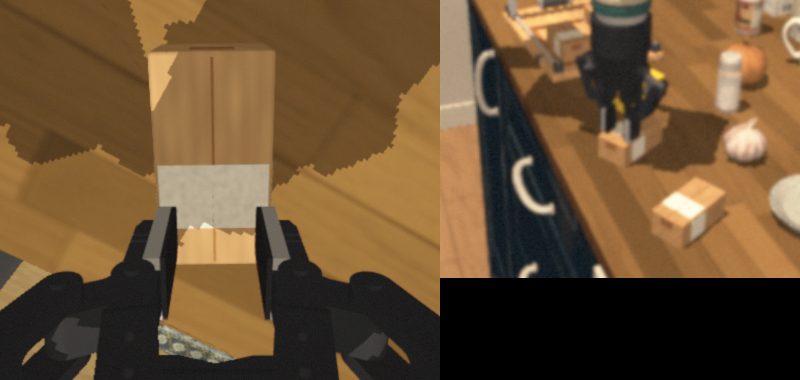

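c5 shows the carton centred between the pads at its near end, with its far top corners at wrist pixels (248,152) and (375,152). But the reported opening of 30 mm is less than the carton's 44 mm, so I'll check the geometry with numbers.

Run:
```python
from h import *
d=load("w5");s=manip.get_state();print(s["width"],s["gripper_force"],s["contact_force"],s["position"],s["clock"])
M=rot(s["ee_rot"])
for z in(.034,.044): 
  a,b=onz(d,248,152,z),onz(d,375,152,z);print(z,np.linalg.norm(a-b).round(4),((M.T@(((a+b)/2)-s["position"]))*1000).round(1))
  a,b=onz(d,259,265,z),onz(d,368,265,z);print(" band",np.linalg.norm(a-b).round(4),((M.T@(((a+b)/2)-s["position"]))*1000).round(1))
  a=onz(d,314,364,z);print(" near end",((M.T@(a-s["position"]))*1000).round(1))
# pad edges: top rear inner corners & where they'd be for 44mm and 30mm width at several tool z
for w in(.044,.030):
  for tz in(-.03,-.0187,-.008,0):
    print(w,tz,[proj(d,s["position"]+M@np.array([x,sg*w/2,tz])).round(0).tolist() for x in(.011,-.011) for sg in(-1,1)])
```

```text
0.030169311857838253 8.67119106728751 [-1.79615756  2.97275184 17.86475289] [ 0.45101071 -0.25672258  0.01022139] 4.8333
0.034 0.0428 [ 66.   -1.2 -23.7]
 band 0.0401 [ 25.3  -0.6 -23.7]
 near end [-17.   -0.4 -23.8]
0.044 0.0398 [ 66.9  -1.1 -33.7]
 band 0.0373 [ 29.1  -0.5 -33.7]
 near end [-10.2  -0.4 -33.8]
0.044 -0.03 [[255.0, 308.0], [375.0, 308.0], [257.0, 360.0], [373.0, 360.0]]
0.044 -0.0187 [[259.0, 295.0], [371.0, 295.0], [261.0, 344.0], [369.0, 344.0]]
0.044 -0.008 [[262.0, 284.0], [368.0, 284.0], [264.0, 331.0], [366.0, 331.0]]
0.044 0 [[264.0, 276.0], [366.0, 276.0], [266.0, 322.0], [364.0, 322.0]]
0.03 -0.03 [[274.0, 308.0], [356.0, 308.0], [276.0, 360.0], [354.0, 360.0]]
0.03 -0.0187 [[277.0, 295.0], [354.0, 295.0], [278.0, 344.0], [352.0, 344.0]]
0.03 -0.008 [[279.0, 284.0], [351.0, 284.0], [280.0, 331.0], [350.0, 331.0]]
0.03 0 [[281.0, 276.0], [350.0, 276.0], [282.0, 322.0], [349.0, 322.0]]
```

```bash
python3 -m pendant '[{"dx":0,"dy":0,"dz":0,"rx":0,"ry":0,"rz":0,"hand":0.06},{"dx":0,"dy":0,"dz":0,"rx":0,"ry":0,"rz":0,"hand":0.07},{"dx":0,"dy":0,"dz":0,"rx":0,"ry":0,"rz":0,"hand":0.07},{"dx":0,"dy":0,"dz":0,"rx":0,"ry":0,"rz":0,"hand":0.07},{"dx":0,"dy":0,"dz":0.004,"rx":0,"ry":0,"rz":0,"hand":0.07},{"dx":0,"dy":0,"dz":0.004,"rx":0,"ry":0,"rz":0,"hand":0.07},{"dx":0,"dy":0,"dz":0,"rx":0,"ry":0,"rz":0,"hand":0.07},{"dx":0,"dy":0,"dz":0,"rx":0,"ry":0,"rz":0,"hand":0.07}]' 40
python3 - <<'E'
from h import *
d=grab("wrist","w6")
go(.4500,-.2569,-.005,30.1)
# pads: dark/grey columns near row 324
g=cv2.cvtColor(d["frame"],cv2.COLOR_RGB2GRAY)
for r in(290,300,310,315,320,325,330,340,360): print(r,"".join("#" if x<60 else("+" if x<110 else ".") for x in g[r,150:480:3]))
E
```

```text
clock: 5.5
position: [0.4494, -0.2559, -0.0017]
ee_rot: [-0.001, 0.966, 0.26, -0.0]
contact_force: [0.0, 0.1, 0.5]
width: 0.0701
gripper_force: 0.0
at [ 0.4496 -0.256  -0.0015] yaw 30.11 tilt 0.05 w 0.0698 F [ 0.5  0.6 -0.2] t 5.55
shift mm [-0.1  0.9  3.5] rz 0.01
290 ++++++++++++++++++++++++++++++++++...........................................++.+...+++++++++++++.............
300 +++++++++++++++++++++++++++++++++++...................................................+++++...................
310 +++++++++++++++++++++++++++++++++++.....................+.....................................................
315 +++++++++++++++++++++++++++++++++++.....................+.....................................................
320 +++++++++++++++++++++###++++++++++++....................+...............................###+++++..............
325 ++++++++++++++++++++####++++++++++++....................+..............................+####+++++.............
330 +++++++++++###+++++#####++++++++++++....................+...................+..........+#####+++++##+.........
340 .......#####+++++#######+++++++++++++...................+...................+..........#######++++++####......
360 ...#####++++++###########++++++++++++.......................................++.........###########++++++####+.
```

```bash
python3 -m pendant '[{"dx":0,"dy":0.0008,"dz":0.005,"rx":0,"ry":0,"rz":0,"hand":0.07},{"dx":0,"dy":0,"dz":0.005,"rx":0,"ry":0,"rz":0,"hand":0.07},{"dx":0,"dy":0,"dz":0.0035,"rx":0,"ry":0,"rz":0,"hand":0.07},{"dx":0,"dy":0,"dz":0,"rx":0,"ry":0,"rz":0,"hand":0.07},{"dx":0,"dy":0,"dz":0,"rx":0,"ry":0,"rz":0,"hand":0.055},{"dx":0,"dy":0,"dz":0,"rx":0,"ry":0,"rz":0,"hand":0.045},{"dx":0,"dy":0,"dz":0,"rx":0,"ry":0,"rz":0,"hand":0.03},{"dx":0,"dy":0,"dz":0,"rx":0,"ry":0,"rz":0,"hand":0.03},{"dx":0,"dy":0,"dz":0,"rx":0,"ry":0,"rz":0,"hand":0.03}]' 40; python3 -c "
from h import *
go(*b2w(0,-.045),.11,YAW);print(manip.get_state()['gripper_force'])"
```

```text
clock: 6.3
position: [0.4504, -0.2571, -0.0143]
ee_rot: [0.0, 0.966, 0.26, 0.0]
contact_force: [-0.5, 0.0, 1.0]
width: 0.0434
gripper_force: 41.5
at [ 0.4504 -0.2571 -0.0143] yaw 30.11 tilt 0.04 w 0.0434 F [-0.5  0.   1. ] t 6.3
shift mm [ 195.  -205.7 -124.4] rz 24.91
41.508652567863464
```

```bash
python3 -m pendant '[{"dx":0,"dy":0,"dz":-0.04,"rx":0,"ry":0,"rz":0,"hand":0.03},{"dx":0,"dy":0,"dz":-0.04,"rx":0,"ry":0,"rz":0,"hand":0.03},{"dx":0.0279,"dy":-0.0294,"dz":0,"rx":0,"ry":0,"rz":0,"hand":0.03},{"dx":0.0279,"dy":-0.0294,"dz":0,"rx":0,"ry":0,"rz":0,"hand":0.03},{"dx":0.0279,"dy":-0.0294,"dz":0,"rx":0,"ry":0,"rz":0,"hand":0.03},{"dx":0.0279,"dy":-0.0294,"dz":0,"rx":0,"ry":0,"rz":0,"hand":0.03},{"dx":0.0279,"dy":-0.0294,"dz":0,"rx":0,"ry":0,"rz":0,"hand":0.03},{"dx":0.0279,"dy":-0.0294,"dz":0,"rx":0,"ry":0,"rz":0,"hand":0.03},{"dx":0.0279,"dy":-0.0294,"dz":0,"rx":0,"ry":0,"rz":0,"hand":0.03},{"dx":0,"dy":0,"dz":0,"rx":0,"ry":0,"rz":6.225,"hand":0.03},{"dx":0,"dy":0,"dz":0,"rx":0,"ry":0,"rz":6.225,"hand":0.03},{"dx":0,"dy":0,"dz":0,"rx":0,"ry":0,"rz":6.225,"hand":0.03}]' 40;  python3 -m pendant '[{"dx":0,"dy":0,"dz":0,"rx":0,"ry":0,"rz":6.225,"hand":0.03},{"dx":0,"dy":0,"dz":0,"rx":0,"ry":0,"rz":0,"hand":0.03},{"dx":0,"dy":0,"dz":0,"rx":0,"ry":0,"rz":0,"hand":0.03},{"dx":0,"dy":0,"dz":0,"rx":0,"ry":0,"rz":0,"hand":0.03}]' 40
python3 - <<'E'
from h import *
go(*b2w(0,-.045),0,YAW);s=manip.get_state();print(s['gripper_force'])
d=grab("wrist","w7");M=rot(s["ee_rot"])
# carton white band / far end in hand: bright-white mask column stats; expected corners of carton top
for x in(.067,-.017):
  for y in(-.022,.022): print(x,y,proj(d,s["position"]+M@np.array([x,y,.0143-.034])).round(0))
f=d["frame"].astype(int);m=((f.min(2)>95)&(f.max(2)-f.min(2)<40)).astype(np.uint8)
n,l,st,c=cv2.connectedComponentsWithStats(m)
for i in range(1,n):
    if st[i,4]>150: print(st[i],c[i].round(0))
for u in(290,316,345): print(u,[f[v,u].tolist() for v in range(125,185,5)])
E
```

```text
clock: 7.3
position: [0.5156, 0.0205, 0.0652]
ee_rot: [0.0, 0.995, 0.098, -0.0]
contact_force: [-0.2, -0.1, -1.5]
width: 0.0431
gripper_force: 41.8
clock: 7.63
position: [0.5158, 0.019, 0.0654]
ee_rot: [0.0, 0.999, 0.046, -0.0]
contact_force: [-0.2, 0.4, -1.3]
width: 0.0434
gripper_force: 41.7
at [0.5158 0.019  0.0654] yaw 5.32 tilt 0.02 w 0.0434 F [-0.2  0.4 -1.3] t 7.63
shift mm [ 0.1  0.4 65.4] rz 0.12
41.72382652759552
0.067 -0.022 [251. 148.]
0.067 0.022 [378. 148.]
-0.017 -0.022 [261. 358.]
-0.017 0.022 [368. 358.]
[   0   90  169   15 2261] [83. 97.]
[202  91  38  14 414] [219.  98.]
[243  96 144   3 305] [314.  97.]
[ 151  147   61   46 2627] [182. 169.]
[ 156  195   59   43 2324] [185. 216.]
[ 250  290  131   73 8954] [315. 326.]
290 [[112, 69, 36], [105, 70, 39], [136, 99, 58], [142, 105, 63], [142, 105, 61], [90, 63, 35], [97, 63, 33], [120, 87, 51], [121, 88, 53], [120, 86, 50], [119, 86, 51], [119, 87, 51]]
316 [[110, 68, 35], [97, 63, 31], [137, 100, 60], [140, 104, 61], [139, 102, 60], [92, 64, 36], [102, 70, 39], [127, 92, 55], [126, 92, 54], [126, 92, 55], [125, 91, 52], [125, 90, 52]]
345 [[103, 64, 33], [99, 66, 36], [138, 103, 62], [141, 105, 61], [134, 99, 57], [92, 66, 38], [101, 74, 45], [123, 89, 50], [126, 91, 54], [125, 90, 55], [124, 91, 53], [126, 92, 54]]
```

Run:
```python
from h import *
d=load("w7");s=manip.get_state();M=rot(s["ee_rot"])
for x in(.067,.064,-.017): print(x,proj(d,s["position"]+M@np.array([x,0,-.0483])).round(1))
f=cv2.cvtColor(d["frame"],cv2.COLOR_RGB2GRAY).astype(int)
for u in(285,345): print(u,f[150:166,u].tolist())
z=s["position"][2]+.0483
for r in(170,220): print(r,[(c,v) for c,v in zip(range(236,266,2),f[r,236:266:2])],[(c,v) for c,v in zip(range(362,396,2),f[r,362:396:2])])
for x in(.06,.04):print(proj(d,s["position"]+M@np.array([x,-.022,-.0483])).round(1),proj(d,s["position"]+M@np.array([x,.022,-.0483])).round(1))
```

```text
0.067 [314.6 157.3]
0.064 [314.6 168.1]
-0.017 [314.6 406.1]
285 [73, 74, 75, 70, 71, 72, 76, 88, 92, 93, 94, 94, 94, 93, 94, 95]
345 [71, 72, 73, 75, 75, 79, 87, 94, 95, 95, 95, 97, 98, 97, 97, 97]
170 [(236, np.int64(84)), (238, np.int64(89)), (240, np.int64(98)), (242, np.int64(97)), (244, np.int64(94)), (246, np.int64(96)), (248, np.int64(96)), (250, np.int64(95)), (252, np.int64(94)), (254, np.int64(96)), (256, np.int64(95)), (258, np.int64(96)), (260, np.int64(94)), (262, np.int64(95)), (264, np.int64(94))] [(362, np.int64(102)), (364, np.int64(100)), (366, np.int64(97)), (368, np.int64(97)), (370, np.int64(95)), (372, np.int64(95)), (374, np.int64(95)), (376, np.int64(96)), (378, np.int64(97)), (380, np.int64(98)), (382, np.int64(98)), (384, np.int64(96)), (386, np.int64(95)), (388, np.int64(87)), (390, np.int64(100)), (392, np.int64(111)), (394, np.int64(112))]
220 [(236, np.int64(88)), (238, np.int64(88)), (240, np.int64(88)), (242, np.int64(94)), (244, np.int64(99)), (246, np.int64(98)), (248, np.int64(98)), (250, np.int64(96)), (252, np.int64(97)), (254, np.int64(98)), (256, np.int64(98)), (258, np.int64(98)), (260, np.int64(97)), (262, np.int64(96)), (264, np.int64(98))] [(362, np.int64(97)), (364, np.int64(95)), (366, np.int64(96)), (368, np.int64(94)), (370, np.int64(94)), (372, np.int64(93)), (374, np.int64(94)), (376, np.int64(93)), (378, np.int64(95)), (380, np.int64(97)), (382, np.int64(96)), (384, np.int64(95)), (386, np.int64(89)), (388, np.int64(146)), (390, np.int64(164)), (392, np.int64(132)), (394, np.int64(105))]
[237.4 182.2] [391.7 182.3]
[241.3 248.7] [387.8 248.8]
```

```bash
python3 -m pendant '[{"dx":0,"dy":0.0004,"dz":0.02,"rx":0,"ry":0,"rz":0,"hand":0.03},{"dx":0,"dy":0,"dz":0.008,"rx":0,"ry":0,"rz":0,"hand":0.03},{"dx":0,"dy":0,"dz":0.008,"rx":0,"ry":0,"rz":0,"hand":0.03},{"dx":0,"dy":0,"dz":0.008,"rx":0,"ry":0,"rz":0,"hand":0.03},{"dx":0,"dy":0,"dz":0,"rx":0,"ry":0,"rz":0,"hand":0.03},{"dx":0,"dy":0,"dz":0,"rx":0,"ry":0,"rz":0,"hand":0.03}]' 40;  python3 -m pendant '[{"dx":0,"dy":0,"dz":0.006,"rx":0,"ry":0,"rz":0,"hand":0.03},{"dx":0,"dy":0,"dz":0.006,"rx":0,"ry":0,"rz":0,"hand":0.03},{"dx":0,"dy":0,"dz":0,"rx":0,"ry":0,"rz":0,"hand":0.03}]' 40; python3 -m pendant '[{"dx":0,"dy":0,"dz":0.005,"rx":0,"ry":0,"rz":0,"hand":0.03},{"dx":0,"dy":0,"dz":0,"rx":0,"ry":0,"rz":0,"hand":0.03},{"dx":0,"dy":0,"dz":0,"rx":0,"ry":0,"rz":0,"hand":0.03}]' 40; python3 -c "
from h import *
go(*b2w(0,-.045),0,YAW)"
```

```text
clock: 8.18
position: [0.5157, 0.0187, 0.0211]
ee_rot: [-0.0, 0.999, 0.046, -0.001]
contact_force: [-0.5, -0.0, -1.3]
width: 0.0432
gripper_force: 41.6
clock: 8.43
position: [0.5153, 0.0188, 0.0086]
ee_rot: [-0.0, 0.999, 0.045, -0.001]
contact_force: [0.1, -0.5, -2.0]
width: 0.0438
gripper_force: 41.6
clock: 8.68
position: [0.5158, 0.0187, 0.0042]
ee_rot: [0.0, 0.999, 0.045, -0.0]
contact_force: [0.1, -0.1, -1.2]
width: 0.0433
gripper_force: 41.6
at [0.5158 0.0187 0.0042] yaw 5.21 tilt 0.03 w 0.0433 F [ 0.1 -0.1 -1.2] t 8.68
shift mm [0.1 0.  4.2] rz 0.01
```

```bash
python3 -m pendant '[{"dx":0,"dy":0,"dz":0.003,"rx":0,"ry":0,"rz":0,"hand":0.03},{"dx":0,"dy":0,"dz":0.0012,"rx":0,"ry":0,"rz":0,"hand":0.03},{"dx":0,"dy":0,"dz":0,"rx":0,"ry":0,"rz":0,"hand":0.03},{"dx":0,"dy":0,"dz":0,"rx":0,"ry":0,"rz":0,"hand":0.03}]' 40; python3 -c "
from h import *
go(*b2w(0,-.045),0,YAW)"
```

```text
clock: 9.02
position: [0.5159, 0.0187, 0.0002]
ee_rot: [0.0, 0.999, 0.045, -0.0]
contact_force: [-0.2, 0.1, -1.6]
width: 0.043
gripper_force: 41.6
at [5.159e-01 1.870e-02 2.000e-04] yaw 5.21 tilt 0.01 w 0.043 F [-0.2  0.1 -1.6] t 9.02
shift mm [-0.1  0.   0.2] rz 0.01
```

```bash
python3 -m pendant '[{"dx":0,"dy":0,"dz":0.001,"rx":0,"ry":0,"rz":0,"hand":0.03},{"dx":0,"dy":0,"dz":0,"rx":0,"ry":0,"rz":0,"hand":0.03},{"dx":0,"dy":0,"dz":0,"rx":0,"ry":0,"rz":0,"hand":0.03}]' 40; python3 -m pendant '[{"dx":0,"dy":0,"dz":0,"rx":0,"ry":0,"rz":0,"hand":0.045},{"dx":0,"dy":0,"dz":0,"rx":0,"ry":0,"rz":0,"hand":0.05},{"dx":0,"dy":0,"dz":0,"rx":0,"ry":0,"rz":0,"hand":0.06},{"dx":0,"dy":0,"dz":0,"rx":0,"ry":0,"rz":0,"hand":0.06},{"dx":0,"dy":0,"dz":-0.01,"rx":0,"ry":0,"rz":0,"hand":0.06},{"dx":0,"dy":0,"dz":-0.04,"rx":0,"ry":0,"rz":0,"hand":0.06},{"dx":0,"dy":0,"dz":-0.04,"rx":0,"ry":0,"rz":0,"hand":0.06},{"dx":0,"dy":0,"dz":-0.04,"rx":0,"ry":0,"rz":0,"hand":0.06},{"dx":0,"dy":0,"dz":-0.04,"rx":0,"ry":0,"rz":0,"hand":0.06},{"dx":0,"dy":0,"dz":0,"rx":0,"ry":0,"rz":0,"hand":0.085},{"dx":0,"dy":0,"dz":0,"rx":0,"ry":0,"rz":0,"hand":0.085}]' 40
python3 - <<'E'
from h import *
d=grab("wrist","w8");s=manip.get_state()
# band masks (grey-white) on board
f=d["frame"].astype(int);m=((f.min(2)>85)&(f.max(2)-f.min(2)<38)).astype(np.uint8)
n,l,st,c=cv2.connectedComponentsWithStats(m)
for i in range(1,n):
    if st[i,4]>120: print(st[i],c[i].round(0),(w2b(onz(d,*c[i],.048))*1000).round(1))
def px(x,y,z): p=b2w(x,y);return proj(d,[*p,z]).round(1)
for x in(-.017,.067):
    for y in(-.067,-.023): print("exp B",x,y,px(x,y,.048))
# rectified top-plane view for edge reading
g=cv2.cvtColor(d["frame"],cv2.COLOR_RGB2GRAY)
H=cv2.getPerspectiveTransform(np.float32([px(.08,.08,.048),px(.08,-.08,.048),px(-.08,-.08,.048),px(-.08,.08,.048)]),np.float32([[0,0],[160,0],[160,160],[0,160]]))
r=cv2.warpPerspective(g,H,(160,160)).astype(int);np.save("r8.npy",r)
# B: along board x at y=-45 (col 125), along y at x=50 (row 30)
print("x-prof y=-55 rows(x=80-row)",[(80-i,r[i,133:137].mean().round()) for i in list(range(6,22))+list(range(88,106))])
print("y-prof x=55 cols(y=80-col)",[(80-i,r[23:27,i].mean().round()) for i in list(range(92,112))+list(range(140,156))])
E
```

```text
clock: 9.27
position: [0.5162, 0.0187, -0.0003]
ee_rot: [0.0, 0.999, 0.045, 0.0]
contact_force: [-0.5, 0.3, 3.7]
width: 0.0434
gripper_force: 42.1
clock: 10.18
position: [0.5179, 0.0186, 0.1728]
ee_rot: [0.001, 0.999, 0.045, 0.004]
contact_force: [0.4, -0.0, -0.3]
width: 0.0816
gripper_force: 0.0
[629  53  11  41 323] [635.  74.] [ 104.9 -254.7]
[  13   91   81  261 5928] [ 54. 210.] [ 13.7 142.6]
[  85  102  276    9 1510] [187. 106.] [85.1 39.8]
[ 210  139   39   59 2053] [230. 167.] [44.3 14.2]
[287 193  28  35 905] [300. 210.] [ 14.1 -34.8]
[316 193  27  34 917] [329. 210.] [ 14.3 -55.5]
[ 285  262   33   50 1569] [301. 287.] [-45.8 -34.5]
[117 313  77   7 445] [153. 316.] [-70.5  81.1]
[195 313 160   7 538] [290. 316.] [-70.8 -25.8]
[398 371  41  43 510] [416. 387.] [-136.7 -129. ]
[525 381  23  17 169] [537. 388.] [-137.6 -230.7]
[574 387  39  14 172] [591. 395.] [-144.1 -276.8]
exp B -0.017 -0.067 [344.1 250.8]
exp B -0.017 -0.023 [284.9 250.8]
exp B 0.067 -0.067 [346.7 133.9]
exp B 0.067 -0.023 [282.1 133.8]
x-prof y=-55 rows(x=80-row) [(74, np.float64(67.0)), (73, np.float64
[... 1027 characters left out ...]
np.float64(140.0)), (-21, np.float64(152.0)), (-22, np.float64(148.0)), (-23, np.float64(113.0)), (-24, np.float64(94.0)), (-25, np.float64(92.0)), (-26, np.float64(90.0)), (-27, np.float64(89.0)), (-28, np.float64(89.0)), (-29, np.float64(89.0)), (-30, np.float64(88.0)), (-31, np.float64(86.0)), (-60, np.float64(90.0)), (-61, np.float64(88.0)), (-62, np.float64(87.0)), (-63, np.float64(88.0)), (-64, np.float64(88.0)), (-65, np.float64(87.0)), (-66, np.float64(80.0)), (-67, np.float64(64.0)), (-68, np.float64(68.0)), (-69, np.float64(68.0)), (-70, np.float64(66.0)), (-71, np.float64(64.0)), (-72, np.float64(76.0)), (-73, np.float64(100.0)), (-74, np.float64(131.0)), (-75, np.float64(162.0))]
```

```bash
python3 -c "
from h import *
go(.5019,-.3974,.065,28.2)"
```

```text
at [0.5162 0.0187 0.1705] yaw 5.21 tilt 0.13 w 0.0852 F [ 0.4  0.4 -1.2] t 10.23
shift mm [-52.2 413.  105.6] rz -22.99
```

```bash
python3 -m pendant '[{"dx":-0.00475,"dy":0.03755,"dz":0,"rx":0,"ry":0,"rz":0,"hand":0.085},{"dx":-0.00475,"dy":0.03755,"dz":0,"rx":0,"ry":0,"rz":0,"hand":0.085},{"dx":-0.00475,"dy":0.03755,"dz":0,"rx":0,"ry":0,"rz":0,"hand":0.085},{"dx":-0.00475,"dy":0.03755,"dz":0,"rx":0,"ry":0,"rz":0,"hand":0.085},{"dx":-0.00475,"dy":0.03755,"dz":0,"rx":0,"ry":0,"rz":0,"hand":0.085},{"dx":-0.00475,"dy":0.03755,"dz":0,"rx":0,"ry":0,"rz":0,"hand":0.085},{"dx":-0.00475,"dy":0.03755,"dz":0,"rx":0,"ry":0,"rz":0,"hand":0.085},{"dx":-0.00475,"dy":0.03755,"dz":0,"rx":0,"ry":0,"rz":0,"hand":0.085},{"dx":-0.00475,"dy":0.03755,"dz":0,"rx":0,"ry":0,"rz":0,"hand":0.085},{"dx":-0.00475,"dy":0.03755,"dz":0,"rx":0,"ry":0,"rz":0,"hand":0.085},{"dx":-0.00475,"dy":0.03755,"dz":0,"rx":0,"ry":0,"rz":0,"hand":0.085}]' 40; python3 -m pendant '[{"dx":0,"dy":0,"dz":0.026,"rx":0,"ry":0,"rz":-5.75,"hand":0.085},{"dx":0,"dy":0,"dz":0.026,"rx":0,"ry":0,"rz":-5.75,"hand":0.085},{"dx":0,"dy":0,"dz":0.026,"rx":0,"ry":0,"rz":-5.75,"hand":0.085},{"dx":0,"dy":0,"dz":0.026,"rx":0,"ry":0,"rz":-5.75,"hand":0.085},{"dx":0,"dy":0,"dz":0,"rx":0,"ry":0,"rz":0,"hand":0.085},{"dx":0,"dy":0,"dz":0,"rx":0,"ry":0,"rz":0,"hand":0.085},{"dx":0,"dy":0,"dz":0,"rx":0,"ry":0,"rz":0,"hand":0.085}]' 40
python3 - <<'E'
from h import *
go(.5019,-.3974,-.0145,28.2)
d=grab("wrist","w9");s=manip.get_state();M=rot(s["ee_rot"])
def px(x,y): # carton frame centred on its centre, yaw 28.2
    c,q=np.cos(np.radians(28.2)),np.sin(np.radians(28.2));return proj(d,[.4799+c*x-q*y,-.4092+q*x+c*y,.034])
H=cv2.getPerspectiveTransform(np.float32([px(.06,.04),px(.06,-.04),px(-.06,-.04),px(-.06,.04)]),np.float32([[0,0],[80,0],[80,120],[0,120]]))
r=cv2.warpPerspective(cv2.cvtColor(d["frame"],cv2.COLOR_RGB2GRAY),H,(80,120)).astype(int)
print("x",[(60-i,r[i,36:44].mean().round()) for i in range(10,28)])
for a in(30,50):print("y",[(40-i,r[a:a+6,i].mean().round()) for i in list(range(12,26))+list(range(56,70))])
E
```

```text
clock: 11.15
position: [0.4999, -0.3982, 0.1668]
ee_rot: [-0.002, 0.999, 0.045, -0.002]
contact_force: [0.6, -0.7, -0.3]
width: 0.085
gripper_force: 0.0
clock: 11.73
position: [0.5016, -0.3975, 0.0655]
ee_rot: [-0.0, 0.97, 0.243, -0.0]
contact_force: [0.8, 0.1, -0.3]
width: 0.0854
gripper_force: 0.0
at [ 0.5016 -0.3975  0.0655] yaw 28.09 tilt 0.01 w 0.0854 F [ 0.8  0.1 -0.3] t 11.73
shift mm [ 0.3  0.  80. ] rz -0.11
x [(50, np.float64(78.0)), (49, np.float64(80.0)), (48, np.float64(81.0)), (47, np.float64(80.0)), (46, np.float64(66.0)), (45, np.float64(57.0)), (44, np.float64(61.0)), (43, np.float64(78.0)), (42, np.float64(111.0)), (41, np.float64(141.0)), (40, np.float64(158.0)), (39, np.float64(163.0)), (38, np.float64(163.0)), (37, np.float64(162.0)), (36, np.float64(163.0)), (35, np.float64(162.0)), (34, np.float64(161.0)), (33, np.float64(161.0))]
y [(28, np.float64(104.0)), (27, np.float64(104.0)), (26, np.float64(103.0)), (25, np.float64(103.0)), (24, np.float64(104.0)), (23, np.float64(105.0)), (22, np.float64(117.0)), (21, np.float64(164.0)), (20, np.float64(170.0)), (19, n
[... 499 characters left out ...]
64(106.0)), (27, np.float64(105.0)), (26, np.float64(106.0)), (25, np.float64(106.0)), (24, np.float64(106.0)), (23, np.float64(106.0)), (22, np.float64(124.0)), (21, np.float64(156.0)), (20, np.float64(160.0)), (19, np.float64(157.0)), (18, np.float64(158.0)), (17, np.float64(163.0)), (16, np.float64(167.0)), (15, np.float64(168.0)), (-16, np.float64(162.0)), (-17, np.float64(164.0)), (-18, np.float64(168.0)), (-19, np.float64(171.0)), (-20, np.float64(170.0)), (-21, np.float64(150.0)), (-22, np.float64(110.0)), (-23, np.float64(114.0)), (-24, np.float64(114.0)), (-25, np.float64(116.0)), (-26, np.float64(116.0)), (-27, np.float64(116.0)), (-28, np.float64(116.0)), (-29, np.float64(116.0))]
```

```bash
python3 -m pendant '[{"dx":0,"dy":0,"dz":0.025,"rx":0,"ry":0,"rz":0,"hand":0.07},{"dx":0,"dy":0,"dz":0.025,"rx":0,"ry":0,"rz":0,"hand":0.07},{"dx":0,"dy":0,"dz":0.02,"rx":0,"ry":0,"rz":0,"hand":0.07},{"dx":0,"dy":0,"dz":0.01,"rx":0,"ry":0,"rz":0,"hand":0.07},{"dx":0,"dy":0,"dz":0,"rx":0,"ry":0,"rz":0,"hand":0.07},{"dx":0,"dy":0,"dz":0,"rx":0,"ry":0,"rz":0,"hand":0.055},{"dx":0,"dy":0,"dz":0,"rx":0,"ry":0,"rz":0,"hand":0.045},{"dx":0,"dy":0,"dz":0,"rx":0,"ry":0,"rz":0,"hand":0.03},{"dx":0,"dy":0,"dz":0,"rx":0,"ry":0,"rz":0,"hand":0.03},{"dx":0,"dy":0,"dz":0,"rx":0,"ry":0,"rz":0,"hand":0.03}]' 40; python3 -c "
from h import *
go(*b2w(0,.045),.065,YAW);print(manip.get_state()['gripper_force'])"
```

```text
clock: 12.62
position: [0.5028, -0.3986, -0.0125]
ee_rot: [0.002, 0.97, 0.244, 0.001]
contact_force: [0.7, -0.2, 6.1]
width: 0.0432
gripper_force: 42.5
at [ 0.5028 -0.3986 -0.0125] yaw 28.2 tilt 0.25 w 0.0432 F [ 0.7 -0.2  6.1] t 12.62
shift mm [ 244.  -444.1  -79. ] rz 23.0
42.45102345943451
```

```bash
python3 -m pendant '[{"dx":0,"dy":0,"dz":-0.04,"rx":0,"ry":0,"rz":0,"hand":0.03},{"dx":0,"dy":0,"dz":-0.039,"rx":0,"ry":0,"rz":0,"hand":0.03},{"dx":0.0188,"dy":-0.0342,"dz":0,"rx":0,"ry":0,"rz":0,"hand":0.03},{"dx":0.0188,"dy":-0.0342,"dz":0,"rx":0,"ry":0,"rz":0,"hand":0.03},{"dx":0.0188,"dy":-0.0342,"dz":0,"rx":0,"ry":0,"rz":0,"hand":0.03},{"dx":0.0188,"dy":-0.0342,"dz":0,"rx":0,"ry":0,"rz":0,"hand":0.03},{"dx":0.0188,"dy":-0.0342,"dz":0,"rx":0,"ry":0,"rz":0,"hand":0.03},{"dx":0.0188,"dy":-0.0342,"dz":0,"rx":0,"ry":0,"rz":0,"hand":0.03},{"dx":0.0188,"dy":-0.0342,"dz":0,"rx":0,"ry":0,"rz":0,"hand":0.03},{"dx":0.0188,"dy":-0.0342,"dz":0,"rx":0,"ry":0,"rz":0,"hand":0.03},{"dx":0.0188,"dy":-0.0342,"dz":0,"rx":0,"ry":0,"rz":0,"hand":0.03},{"dx":0.0188,"dy":-0.0342,"dz":0,"rx":0,"ry":0,"rz":0,"hand":0.03}]' 40;  python3 -m pendant '[{"dx":0.0188,"dy":-0.0342,"dz":0,"rx":0,"ry":0,"rz":0,"hand":0.03},{"dx":0.0188,"dy":-0.0342,"dz":0,"rx":0,"ry":0,"rz":0,"hand":0.03},{"dx":0.0188,"dy":-0.0342,"dz":0,"rx":0,"ry":0,"rz":0,"hand":0.03},{"dx":0,"dy":0,"dz":0,"rx":0,"ry":0,"rz":5.75,"hand":0.03},{"dx":0,"dy":0,"dz":0,"rx":0,"ry":0,"rz":5.75,"hand":0.03},{"dx":0,"dy":0,"dz":0,"rx":0,"ry":0,"rz":5.75,"hand":0.03},{"dx":0,"dy":0,"dz":0,"rx":0,"ry":0,"rz":5.75,"hand":0.03},{"dx":0,"dy":0,"dz":0,"rx":0,"ry":0,"rz":0,"hand":0.03},{"dx":0,"dy":0,"dz":0,"rx":0,"ry":0,"rz":0,"hand":0.03},{"dx":0,"dy":0,"dz":0,"rx":0,"ry":0,"rz":0,"hand":0.03}]' 40
python3 - <<'E'
from h import *
go(*b2w(0,.045),.0,YAW)
d=grab("wrist","w10");s=manip.get_state();M=rot(s["ee_rot"])
for x in(.017,.014): print(x,proj(d,s["position"]+M@np.array([x,0,-.0465])).round(1))
f=d["frame"]
for u in(290,316,345): print(u,cv2.cvtColor(f,cv2.COLOR_RGB2GRAY)[280:326:2,u].tolist())
E
```

```text
clock: 13.62
position: [0.5052, -0.0054, 0.0647]
ee_rot: [0.0, 0.97, 0.243, 0.0]
contact_force: [0.7, -0.3, -1.3]
width: 0.0432
gripper_force: 41.9
clock: 14.45
position: [0.5067, 0.1098, 0.0644]
ee_rot: [0.0, 0.999, 0.046, 0.0]
contact_force: [0.2, 0.3, -0.8]
width: 0.0431
gripper_force: 41.9
at [0.5067 0.1098 0.0644] yaw 5.32 tilt 0.02 w 0.0431 F [ 0.2  0.3 -0.8] t 14.45
shift mm [ 0.9  1.6 64.4] rz 0.12
0.017 [314.4 314.7]
0.014 [314.4 323. ]
290 [72, 68, 71, 71, 72, 73, 74, 74, 72, 72, 74, 73, 75, 72, 71, 72, 70, 78, 89, 92, 92, 91, 93]
316 [72, 71, 69, 73, 75, 74, 74, 71, 70, 53, 54, 51, 49, 53, 51, 59, 76, 83, 94, 94, 88, 67, 67]
345 [70, 70, 69, 69, 71, 67, 68, 66, 71, 70, 71, 74, 73, 74, 77, 75, 72, 77, 93, 92, 94, 93, 93]
```

```bash
python3 -m pendant '[{"dx":0.0009,"dy":0.0016,"dz":0.015,"rx":0,"ry":0,"rz":0.1,"hand":0.03},{"dx":0,"dy":0,"dz":0.01,"rx":0,"ry":0,"rz":0,"hand":0.03},{"dx":0,"dy":0,"dz":0.008,"rx":0,"ry":0,"rz":0,"hand":0.03},{"dx":0,"dy":0,"dz":0.008,"rx":0,"ry":0,"rz":0,"hand":0.03},{"dx":0,"dy":0,"dz":0,"rx":0,"ry":0,"rz":0,"hand":0.03},{"dx":0,"dy":0,"dz":0,"rx":0,"ry":0,"rz":0,"hand":0.03}]' 40;  python3 -m pendant '[{"dx":0,"dy":0,"dz":0.006,"rx":0,"ry":0,"rz":0,"hand":0.03},{"dx":0,"dy":0,"dz":0.006,"rx":0,"ry":0,"rz":0,"hand":0.03},{"dx":0,"dy":0,"dz":0.005,"rx":0,"ry":0,"rz":0,"hand":0.03},{"dx":0,"dy":0,"dz":0,"rx":0,"ry":0,"rz":0,"hand":0.03},{"dx":0,"dy":0,"dz":0,"rx":0,"ry":0,"rz":0,"hand":0.03}]' 40; python3 -c "
from h import *
go(*b2w(0,.045),0.001,YAW)"
```

```text
clock: 15.0
position: [0.5072, 0.1084, 0.0227]
ee_rot: [0.0, 0.999, 0.045, -0.001]
contact_force: [0.1, 0.1, -1.1]
width: 0.0434
gripper_force: 41.8
clock: 15.42
position: [0.5073, 0.1084, 0.0059]
ee_rot: [0.0, 0.999, 0.045, -0.0]
contact_force: [-0.1, 0.6, -1.3]
width: 0.0432
gripper_force: 41.9
at [0.5073 0.1084 0.0059] yaw 5.11 tilt 0.06 w 0.0432 F [-0.1  0.6 -1.3] t 15.42
shift mm [0.4 0.1 4.9] rz -0.09
```

```bash
python3 -m pendant '[{"dx":0,"dy":0,"dz":0.003,"rx":0,"ry":0,"rz":0,"hand":0.03},{"dx":0,"dy":0,"dz":0.002,"rx":0,"ry":0,"rz":0,"hand":0.03},{"dx":0,"dy":0,"dz":0,"rx":0,"ry":0,"rz":0,"hand":0.03},{"dx":0,"dy":0,"dz":0,"rx":0,"ry":0,"rz":0,"hand":0.03}]' 40; python3 -c "
from h import *
go(*b2w(0,.045),0.001,YAW)"
```

```text
clock: 15.75
position: [0.5081, 0.1084, 0.0015]
ee_rot: [0.0, 0.999, 0.045, 0.0]
contact_force: [0.9, 0.1, 0.3]
width: 0.0433
gripper_force: 42.1
at [0.5081 0.1084 0.0015] yaw 5.11 tilt 0.04 w 0.0433 F [0.9 0.1 0.3] t 15.75
shift mm [-0.4  0.1  0.5] rz -0.09
```

```bash
python3 -m pendant '[{"dx":0,"dy":0,"dz":0.0005,"rx":0,"ry":0,"rz":0,"hand":0.045},{"dx":0,"dy":0,"dz":0,"rx":0,"ry":0,"rz":0,"hand":0.05},{"dx":0,"dy":0,"dz":0,"rx":0,"ry":0,"rz":0,"hand":0.06},{"dx":0,"dy":0,"dz":0,"rx":0,"ry":0,"rz":0,"hand":0.06},{"dx":0,"dy":0,"dz":-0.01,"rx":0,"ry":0,"rz":0,"hand":0.06},{"dx":0,"dy":0,"dz":-0.04,"rx":0,"ry":0,"rz":0,"hand":0.06},{"dx":0,"dy":0,"dz":-0.04,"rx":0,"ry":0,"rz":0,"hand":0.06},{"dx":0,"dy":0,"dz":-0.04,"rx":0,"ry":0,"rz":0,"hand":0.06},{"dx":0,"dy":0,"dz":-0.04,"rx":0,"ry":0,"rz":0,"hand":0.06},{"dx":0,"dy":0,"dz":0,"rx":0,"ry":0,"rz":0,"hand":0.05},{"dx":0,"dy":0,"dz":0,"rx":0,"ry":0,"rz":0,"hand":0.05},{"dx":0,"dy":0,"dz":0,"rx":0,"ry":0,"rz":0,"hand":0.05}]' 40
python3 - <<'E'
from h import *
go(*b2w(0,.127),.17,YAW)
d=grab("wrist","w11")
def px(x,y,z): p=b2w(x,y);return proj(d,[*p,z])
g=cv2.cvtColor(d["frame"],cv2.COLOR_RGB2GRAY)
def rect(z):
    H=cv2.getPerspectiveTransform(np.float32([px(.1,.16,z),px(.1,-.08,z),px(-.12,-.08,z),px(-.12,.16,z)]),np.float32([[0,0],[240,0],[240,220],[0,220]]))
    return cv2.warpPerspective(g,H,(240,220)).astype(int)  # col=160-y,row=100-x (mm)
r=rect(.048)
P=lambda n,L:print(n,[(k,int(v)) for k,v in L])
P("D x @y=52",[(x,r[100-x,105:111].mean()) for x in list(range(26,10,-1))+list(range(-60,-74,-1))])
P("D y @x=-50",[(y,r[148:153,160-y].mean()) for y in list(range(74,60,-1))+list(range(30,10,-1))])
P("D y @x=-5",[(y,r[103:108,160-y].mean()) for y in list(range(74,60,-1))+list(range(30,15,-1))])
r=rect(.097)
P("fin y @x=0",[(y,r[98:103,160-y].mean()) for y in range(145,105,-1)])
P("fin x @y=127",[(x,r[100-x,31:36].mean()) for x in list(range(45,25,-1))+list(range(-25,-46,-1))])
r=rect(.014)
for x in(-99,-101,-103,-105):P(f"mark x={x}",[(y,r[100-x,160-y]) for y in range(-5,-45,-1)])
E
```

```text
clock: 16.75
position: [0.5072, 0.1084, 0.171]
ee_rot: [0.0, 0.999, 0.045, 0.0]
contact_force: [0.2, -0.4, 0.2]
width: 0.0503
gripper_force: 0.0
at [0.5072 0.1084 0.171 ] yaw 5.11 tilt 0.01 w 0.0503 F [ 0.2 -0.4  0.2] t 16.75
shift mm [  0.4 -81.9   1. ] rz -0.09
D x @y=52 [(26, 152), (25, 155), (24, 153), (23, 113), (22, 73), (21, 70), (20, 66), (19, 67), (18, 84), (17, 121), (16, 145), (15, 150), (14, 150), (13, 145), (12, 113), (11, 92), (-60, 89), (-61, 89), (-62, 89), (-63, 89), (-64, 89), (-65, 89), (-66, 85), (-67, 87), (-68, 93), (-69, 100), (-70, 106), (-71, 107), (-72, 101), (-73, 97)]
D y @x=-50 [(74, 79), (73, 68), (72, 66), (71, 65), (70, 64), (69, 73), (68, 93), (67, 91), (66, 99), (65, 109), (64, 110), (63, 111), (62, 111), (61, 111), (30, 116), (29, 117), (28, 117), (27, 116), (26, 117), (25, 107), (24, 90), (23, 95), (22, 79), (21, 61), (20, 63), (19, 82), (18, 92), (17, 94), (16, 93), (15, 93), (14, 92), (13, 92), (12, 92), (11, 92)]
D y @x=-5 [(74, 83), (73, 70), (72, 68), (71, 66), (70, 66), (69, 71), (68, 96), (67, 98), (66, 92), (65, 93), (64, 93), (63, 93), (62
[... 2209 characters left out ...]
(-22, 18), (-23, 16), (-24, 20), (-25, 43), (-26, 68), (-27, 76), (-28, 77), (-29, 78), (-30, 77), (-31, 77), (-32, 77), (-33, 77), (-34, 76), (-35, 76), (-36, 77), (-37, 76), (-38, 64), (-39, 38), (-40, 21), (-41, 20), (-42, 18), (-43, 17), (-44, 18)]
mark x=-105 [(-5, 96), (-6, 97), (-7, 96), (-8, 96), (-9, 95), (-10, 95), (-11, 93), (-12, 89), (-13, 66), (-14, 32), (-15, 15), (-16, 11), (-17, 15), (-18, 15), (-19, 12), (-20, 14), (-21, 13), (-22, 15), (-23, 15), (-24, 17), (-25, 25), (-26, 49), (-27, 71), (-28, 76), (-29, 77), (-30, 77), (-31, 77), (-32, 77), (-33, 78), (-34, 77), (-35, 77), (-36, 77), (-37, 77), (-38, 75), (-39, 62), (-40, 36), (-41, 20), (-42, 20), (-43, 17), (-44, 16)]
```

```bash
python3 -m pendant '[{"dx":0.0004,"dy":-0.029,"dz":0,"rx":0,"ry":0,"rz":0,"hand":0.07},{"dx":0,"dy":-0.029,"dz":0,"rx":0,"ry":0,"rz":0,"hand":0.07},{"dx":0,"dy":-0.029,"dz":0,"rx":0,"ry":0,"rz":0,"hand":0.07},{"dx":0,"dy":0,"dz":0,"rx":0,"ry":0,"rz":0,"hand":0.07},{"dx":0,"dy":0,"dz":0,"rx":0,"ry":0,"rz":0,"hand":0.07}]' 40
python3 - <<'E'
from h import *
go(*b2w(0,.132),.052,YAW)
d=grab("wrist","w12")
def patch(d,z,x0,x1,y0,y1):
    px=lambda x,y: proj(d,[*b2w(x/1e3,y/1e3),z])
    g=cv2.cvtColor(d["frame"],cv2.COLOR_RGB2GRAY);w,h=y1-y0,x1-x0
    H=cv2.getPerspectiveTransform(np.float32([px(x1,y1),px(x1,y0),px(x0,y0),px(x0,y1)]),np.float32([[0,0],[w,0],[w,h],[0,h]]))
    return cv2.warpPerspective(g,H,(w,h)).astype(int)
r=patch(d,.097,-60,60,90,170)
for x in(0,20,-20):print("fin y @",x,[(y,int(r[58-x:63-x,170-y].mean())) for y in range(150,110,-1)])
for n in("w4","w8","w7","w10"):
    e=load(n);r=patch(e,.014,-112,-90,-45,-5);print(n)
    for x in range(-94,-110,-2):print(x,"".join("#" if v<45 else("+" if v<75 else".") for v in r[-90-x]))
E
```

```text
clock: 17.22
position: [0.4989, 0.1958, 0.1688]
ee_rot: [0.001, 0.999, 0.046, -0.002]
contact_force: [-0.1, -0.1, 0.1]
width: 0.0702
gripper_force: 0.0
at [0.4989 0.1958 0.1688] yaw 5.26 tilt 0.25 w 0.0702 F [-0.1 -0.1  0.1] t 17.22
shift mm [  1.3   0.9 116.8] rz 0.06
fin y @ 0 [(150, 55), (149, 54), (148, 54), (147, 55), (146, 56), (145, 61), (144, 75), (143, 86), (142, 106), (141, 112), (140, 66), (139, 22), (138, 24), (137, 29), (136, 34), (135, 37), (134, 38), (133, 37), (132, 35), (131, 34), (130, 31), (129, 26), (128, 20), (127, 32), (126, 101), (125, 109), (124, 102), (123, 110), (122, 113), (121, 114), (120, 113), (119, 113), (118, 114), (117, 113), (116, 113), (115, 113), (114, 113), (113, 113), (112, 113), (111, 113)]
fin y @ 20 [(150, 45), (149, 45), (148, 43), (147, 42), (146, 39), (145, 37), (144, 63), (143, 107), (142, 160), (141, 183), (140, 136), (139, 35), (138, 24), (137, 29), (136, 33), (135, 34), (134, 35), (133, 37), (132, 39), (131, 40), (130, 37), (129, 31), (128, 23), (127, 37), (126, 148), (125, 178), (124, 150), (123, 112), (122, 110), (121, 109), (120, 110
[... 1361 characters left out ...]
...........
-96 ........................................
-98 ++++++++++++++++#####+++######++++++++++
-100 ++++++++++++++++#####+++#####+++++++++++
-102 ++++++++++++++++++++++++++++++++++++++++
-104 ++++++++++++++++++++++++++++++++++++++++
-106 ++++++++++++++++++++++++++++++++++++++++
-108 ++++++++++++++++++++++++++++++++++++++++
w10
-94 ########################################
-96 ########################################
-98 ########################################
-100 ########################################
-102 ########################################
-104 ########################################
-106 ########################################
-108 ########################################
```

```bash
python3 -m pendant '[{"dx":0.001,"dy":0,"dz":0.035,"rx":0,"ry":0,"rz":0,"hand":0.07},{"dx":0,"dy":0,"dz":0.03,"rx":0,"ry":0,"rz":0,"hand":0.07},{"dx":0,"dy":0,"dz":0.03,"rx":0,"ry":0,"rz":0,"hand":0.07},{"dx":0,"dy":0,"dz":0.022,"rx":0,"ry":0,"rz":0,"hand":0.07},{"dx":0,"dy":0,"dz":0,"rx":0,"ry":0,"rz":0,"hand":0.07},{"dx":0,"dy":0,"dz":0,"rx":0,"ry":0,"rz":0,"hand":0.05},{"dx":0,"dy":0,"dz":0,"rx":0,"ry":0,"rz":0,"hand":0.03},{"dx":0,"dy":0,"dz":0,"rx":0,"ry":0,"rz":0,"hand":0.018},{"dx":0,"dy":0,"dz":0,"rx":0,"ry":0,"rz":0,"hand":0.005},{"dx":0,"dy":0,"dz":0,"rx":0,"ry":0,"rz":0,"hand":0.005},{"dx":0,"dy":0,"dz":0,"rx":0,"ry":0,"rz":0,"hand":0.005}]' 50; python3 -c "
from h import *
go(*b2w(0,-.0272),.052,YAW);s=manip.get_state();print(w2b(s['position']),s['gripper_force'])"
```

```text
clock: 18.18
position: [0.5025, 0.196, 0.0555]
ee_rot: [-0.001, 0.999, 0.044, 0.002]
contact_force: [-0.8, 2.3, 7.0]
width: 0.0128
gripper_force: 51.6
at [0.5025 0.196  0.0555] yaw 5.07 tilt 0.21 w 0.0128 F [-0.8  2.3  7. ] t 18.18
shift mm [ -2.4 160.    3.2] rz -0.13
[0.00278018 0.13279577] 51.634801626205444
```

```bash
python3 -m pendant '[{"dx":0,"dy":0,"dz":-0.003,"rx":0,"ry":0,"rz":0,"hand":0.005},{"dx":0,"dy":0.01,"dz":0,"rx":0,"ry":0,"rz":0,"hand":0.005},{"dx":0,"dy":0.016,"dz":0,"rx":0,"ry":0,"rz":0,"hand":0.005},{"dx":0,"dy":0.016,"dz":0,"rx":0,"ry":0,"rz":0,"hand":0.005},{"dx":0,"dy":0.016,"dz":0,"rx":0,"ry":0,"rz":0,"hand":0.005},{"dx":0,"dy":0.016,"dz":0,"rx":0,"ry":0,"rz":0,"hand":0.005},{"dx":0,"dy":0.016,"dz":0,"rx":0,"ry":0,"rz":0,"hand":0.005},{"dx":0,"dy":0.016,"dz":0,"rx":0,"ry":0,"rz":0,"hand":0.005},{"dx":0,"dy":0.014,"dz":0,"rx":0,"ry":0,"rz":0,"hand":0.005},{"dx":0,"dy":0.012,"dz":0,"rx":0,"ry":0,"rz":0,"hand":0.005},{"dx":0,"dy":0,"dz":0,"rx":0,"ry":0,"rz":0,"hand":0.005},{"dx":0,"dy":0,"dz":0,"rx":0,"ry":0,"rz":0,"hand":0.005}]' 50; python3 -c "
from h import *
go(*b2w(0,-.0272),.052,YAW);s=manip.get_state();print(w2b(s['position']),s['gripper_force'])
grab('wrist','w13')"
```

```text
clock: 19.18
position: [0.5136, 0.065, 0.0556]
ee_rot: [-0.002, 0.999, 0.043, 0.0]
contact_force: [4.1, 7.1, -12.0]
width: 0.0129
gripper_force: 52.0
at [0.5136 0.065  0.0556] yaw 4.97 tilt 0.19 w 0.0129 F [  4.1   7.1 -12. ] t 19.18
shift mm [-1.9 28.5  3.5] rz -0.23
[0.00197842 0.00132872] 51.99495077133179
```

```bash
python3 -m pendant '[{"dx":0,"dy":0.01,"dz":0.001,"rx":0,"ry":0,"rz":0,"hand":0.005},{"dx":0,"dy":0.01,"dz":0.001,"rx":0,"ry":0,"rz":0,"hand":0.005},{"dx":0,"dy":0.006,"dz":0,"rx":0,"ry":0,"rz":0,"hand":0.005},{"dx":0,"dy":0.0025,"dz":0,"rx":0,"ry":0,"rz":0,"hand":0.005},{"dx":0,"dy":0,"dz":0,"rx":0,"ry":0,"rz":0,"hand":0.005},{"dx":0,"dy":0,"dz":0,"rx":0,"ry":0,"rz":0,"hand":0.005},{"dx":0,"dy":0,"dz":0,"rx":0,"ry":0,"rz":0,"hand":0.005}]' 50
python3 - <<'E'
from h import *
go(*b2w(0,-.0272),.052,YAW);s=manip.get_state();print(w2b(s['position']),s['gripper_force'])
d=grab('wrist','w14');grab('top','t14');grab('side','s14')
def patch(d,z,x0,x1,y0,y1):
    px=lambda x,y: proj(d,[*b2w(x/1e3,y/1e3),z])
    g=cv2.cvtColor(d["frame"],cv2.COLOR_RGB2GRAY);w,h=y1-y0,x1-x0
    H=cv2.getPerspectiveTransform(np.float32([px(x1,y1),px(x1,y0),px(x0,y0),px(x0,y1)]),np.float32([[0,0],[w,0],[w,h],[0,h]]))
    return cv2.warpPerspective(g,H,(w,h)).astype(int)
r=patch(d,.097,-60,60,-70,20)
for x in(20,28,-28):print("fin y @",x,[(y,int(r[58-x:63-x,20-y].mean())) for y in range(-10,-45,-1)])
r=patch(load("t14"),.02,-115,-60,-70,20)
for x in range(-62,-115,-3):print(x,"".join("#" if v<45 else("+" if v<75 else("." if v<130 else "o")) for v in r[-60-x]))
E
```

```text
clock: 19.82
position: [0.516, 0.0376, 0.0555]
ee_rot: [-0.002, 0.999, 0.044, 0.001]
contact_force: [1.1, 7.4, 2.1]
width: 0.0126
gripper_force: 53.9
at [0.516  0.0376 0.0555] yaw 5.02 tilt 0.23 w 0.0126 F [1.1 7.4 2.1] t 19.82
shift mm [-1.9  1.1  3.5] rz -0.18
[ 0.00187752 -0.02614581] 53.878270983695984
fin y @ 20 [(-10, 108), (-11, 108), (-12, 108), (-13, 107), (-14, 109), (-15, 106), (-16, 99), (-17, 99), (-18, 96), (-19, 100), (-20, 53), (-21, 16), (-22, 14), (-23, 17), (-24, 16), (-25, 16), (-26, 16), (-27, 15), (-28, 16), (-29, 17), (-30, 16), (-31, 15), (-32, 15), (-33, 17), (-34, 86), (-35, 95), (-36, 89), (-37, 91), (-38, 92), (-39, 97), (-40, 88), (-41, 90), (-42, 97), (-43, 95), (-44, 94)]
fin y @ 28 [(-10, 111), (-11, 112), (-12, 111), (-13, 112), (-14, 111), (-15, 111), (-16, 110), (-17, 111), (-18, 105), (-19, 114), (-20, 87), (-21, 13), (-22, 16), (-23, 16), (-24, 15), (-25, 17), (-26, 15), (-27, 17), (-28, 17), (-29, 17), (-30, 15), (-31, 16), (-32, 15), (-33, 18), (-34, 115), (-35, 110), (-36, 140), (-37, 141), (-38, 141), (-39, 141), (-40, 142), (-41, 142), (-42, 
[... 1444 characters left out ...]
...........ooooooooooooooooooo
-95 .............................................++##++....................ooooooooooooooooooo
-98 ooooooo....oo..........................o..+++++++++++..................ooooooooooooooooooo
-101 ..........................................+++++++++++++................ooooooooooooooooooo
-104 .........................................++++++++++#+++...................................
-107 ++++++++++++++++++++++++++++++++++++++++++++++++++++++++.....+++++++......................
-110 ++++++++++++++++++++++++++++++++++++++++++++++++++++++++++++++++++++......................
-113 +++++++++++++++++++++++++++++++++..+++++++++++++++++++++++++++++++++......................
```

```bash
python3 -m pendant '[{"dx":0,"dy":0.0005,"dz":0,"rx":0,"ry":0,"rz":0,"hand":0.005},{"dx":0,"dy":0,"dz":0,"rx":0,"ry":0,"rz":0,"hand":0.005},{"dx":0,"dy":0,"dz":0,"rx":0,"ry":0,"rz":0,"hand":0.005},{"dx":0,"dy":0,"dz":0,"rx":0,"ry":0,"rz":0,"hand":0.005}]' 50
python3 - <<'E'
from h import *
go(*b2w(0,-.0272),.052,YAW)
d=grab("wrist","w15");g=cv2.cvtColor(d["frame"],cv2.COLOR_RGB2GRAY)
px=lambda x,y: proj(d,[*b2w(x/1e3,y/1e3),.048])
H=cv2.getPerspectiveTransform(np.float32([px(80,80),px(80,-80),px(-80,-80),px(-80,80)]),np.float32([[0,0],[160,0],[160,160],[0,160]]))
r=cv2.warpPerspective(g,H,(160,160)).astype(int)
L=lambda n,a:print(n,[(k,int(v)) for k,v in a])
L("B +x end y=-58",[(x,r[80-x,136:141].mean()) for x in range(75,60,-1)])
L("B -y side x=55",[(y,r[23:28,80-y].mean()) for y in range(-60,-76,-1)])
L("C +x side y=45",[(x,r[80-x,33:38].mean()) for x in range(75,60,-1)])
L("C +y end x=45",[(y,r[33:38,80-y].mean()) for y in range(75,60,-1)])
L("D +x end y=55",[(x,r[80-x,23:28].mean()) for x in range(28,8,-1)])
L("D +y side x=5",[(y,r[73:78,80-y].mean()) for y in range(75,60,-1)])
E
```

```text
clock: 20.3
position: [0.5161, 0.0374, 0.0555]
ee_rot: [-0.002, 0.999, 0.044, 0.001]
contact_force: [0.8, 8.1, 1.3]
width: 0.0131
gripper_force: 53.9
at [0.5161 0.0374 0.0555] yaw 5.03 tilt 0.24 w 0.0131 F [0.8 8.1 1.3] t 20.3
shift mm [-1.9  0.8  3.5] rz -0.17
B +x end y=-58 [(75, 72), (74, 73), (73, 73), (72, 72), (71, 106), (70, 87), (69, 72), (68, 85), (67, 101), (66, 101), (65, 101), (64, 100), (63, 101), (62, 100), (61, 100)]
B -y side x=55 [(-60, 98), (-61, 96), (-62, 96), (-63, 97), (-64, 98), (-65, 98), (-66, 87), (-67, 70), (-68, 88), (-69, 111), (-70, 111), (-71, 111), (-72, 111), (-73, 111), (-74, 111), (-75, 111)]
C +x side y=45 [(75, 105), (74, 75), (73, 73), (72, 73), (71, 95), (70, 94), (69, 89), (68, 71), (67, 73), (66, 113), (65, 139), (64, 143), (63, 139), (62, 135), (61, 130)]
C +y end x=45 [(75, 160), (74, 160), (73, 159), (72, 160), (71, 160), (70, 160), (69, 160), (68, 157), (67, 152), (66, 151), (65, 151), (64, 151), (63, 150), (62, 149), (61, 148)]
D +x end y=55 [(28, 149), (27, 148), (26, 147), (25, 149), (24, 149), (23, 116), (22, 75), (21, 74), (20, 74), (19, 75), (18, 83), (17, 118), (16, 131), (15, 132), (14, 133), (13, 134), (12, 132), (11, 132), (10, 129), (9, 127)]
D +y side x=5 [(75, 170), (74, 170), (73, 170), (72, 170), (71, 170), (70, 170), (69, 170), (68, 170), (67, 171), (66, 161), (65, 160), (64, 160), (63, 156), (62, 156), (61, 156)]
```

The cartons have not moved and the bar is steady at the mark, so I'm handing in.

```bash
python3 -c "
from rig import manip
print(manip.sign_off())"
```

```text
the job is handed in; nothing more can be done
None
```

The job is handed in at 20.3 s: both loose cartons lie in the two empty places, and the gripper holds the bar with its fin within about 1 mm of the mark by my measurement; no verdict came back.

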